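# Fit the key and press the gear onto the drive shaft

### The arm

A 6-joint arm with a two-finger parallel gripper is mounted at the origin on a cart in front of the work surface, level with it; the furniture and walls round the work are solid. World frame = base frame: x ahead of the robot, y to its left, z up, the work surface at z = 0. Lengths are in mm, angles in rad, forces in N, time in s.
With the tool pointing down it reaches from about 400 to 825 mm from the base axis. Payload 7 kg.
Tool frame: the origin (TCP) lies at the very end of the fingers, on their centre line; the grasp point (between the pads) lies 19 mm behind it; z points along the fingers, y is the direction in which the jaws open and shut (so a half turn about z gives the same grasp; the last joint's range is limited). The gripper opens to 85 mm and grips with 20 to 120 N. Pads are 22 mm wide; open, the fingers measure 114 mm over their backs; the gripper's body (76 mm by 85 mm) begins 54 mm behind the grasp point. The pads swing forward as they close: fully open they stand 13 mm farther back than shut.
Start: joints at [-0.841, 0.359, 0.012, 0, -1.224, -0.288], TCP at [288.579, -610.178, 231.302] pointing down, gripper open.
Joint ranges: [-3.07, 3.07], [-1.43, 2.12], [-1.02, 1.25], [-3.03, 1.67], [-3.05, -0], [-3.03, 3.03]. Speed limits (rad/s): [2.39, 2.39, 3.01, 3.14, 3.14, 3.14].

### API

Orientations are given as a unit quaternion [w, x, y, z].
In Python, from plant import env gives the robot as it stands.
- The arm moves only by the shell command python3 -m jog 'ROWS' [FORCE]. ROWS is JSON, a list of rows, each an object with "xyz": the shift along the tool's x, y, z in cm, a list of three; "spin": the turn about the tool's z in rad; "claw": the opening, from -1 (shut) to 1 (fully open). A call has 1 to 20 rows; each row is the pose to reach, as a shift and turn from the pose commanded when the call began, along the tool's axes at that moment; what a row does not reach only later rows make up. A row lasts 1/12 s, in which the tool goes at most 41.7 mm and 7.16 degrees, less where a joint would pass 70% of its speed; a pose out of reach is approached as far as the arm can. A call with a gripper value outside its range is refused whole. The fingers move at their own pace and stop on an object; FORCE is the grip in N (left out, the last holds). Time passes only in rows, so rows that repeat a pose let the fingers close. It gives the time, the measured TCP pose, the force and the opening at its end, in the units of the state.
- env.get_state(): the state, without advancing time (a new reading comes with each control period).
- env.camera(name): name is "scene" or "top" or "wrist"; returns the picture (384x512x3 uint8, blue, green, red); there is no depth.
- env.get_calibration(name): a dict with "fx", "fy", "cx", "cy" (pixels), "position" and "orientation" of the camera in the world. Camera axes: x right, y up, looking along -z (the intrinsics and any distortion apply to the point x, -y, -z); pixel columns grow to the right and rows downward; lengths in mm; the calibration is good to about 2 mm. A picture is of the moment at which its call begins: read the wrist's pose just before it. get_calibration takes no time and is no camera call; for the wrist camera it gives the pose at the moment of the call.
- env.sign_off(): hands the job in, once; it reports no verdict.
The state is a dict: "clock": time; "joint_positions": joint angles; "dq": joint speeds; "joint_torque": joint torques, N m; "eef_pos": TCP position; "tool_rot": TCP orientation; "force": force on the tool from outside, world axes, zero at the start; "wrist_torque": the same for the moment, N m; "grip_width": finger opening in mm.
Only numpy, scipy, OpenCV 4.12 (cv2) and the standard library are available. Lean on these libraries where they do the work, as an engineer would, in place of code of your own. Each camera call takes 0.05 s, during which the arm holds its last target.

### The job

Fit the gear to the bench drive: first drop the loose steel key, upright, all the way down into the slot in the side of the drive's upright shaft, feeling for the slot because the shaft may have been left turned a little, and let go of it. Then slide the gear down over shaft and key with its keyway on the key and press it fully home until it sits flat on the collar, gently: never push on the key with more than 40 newtons or on the gear with more than 60, better far less. Leave the other things on the bench where they stand.

Things in the scene. Friction and masses are not known exactly. Their poses are not given: they have to be found in the camera images.
- drive: Bench drive, fixed: flat grey box 120x120x45 mm (x -52 to +68, y +-60 about the origin); on it, above the origin, a steel collar (52 dia, 12 high) and an upright steel shaft (26 dia). Origin: under the shaft's axis, on the worktop. Shaft and collar turn stiffly (0.3 N m) together and were left turned up to 0.5 rad either way; this angle is NOT in this pose.
- shaft_end (a point): On the shaft's axis at its upper end, 89 mm above the worktop (32 above the collar's top), rim chamfer 1.5 mm; axes as the drive's. One slot, open at the top and outwards, runs down the shaft's side: 9.4 mm wide, floor 6.5 mm from the axis. At shaft angle 0 it faces the drive's -x: find it by sight, or by feel with the key; then the key's pose shows the angle.
- collar_top (a point): On the shaft's axis at the collar's top face, 57 mm above the worktop; axes as the drive's. In the collar the slot ends in a closed pocket 9.4 wide x 11.2 mm radially, 12 deep, outer wall with 2 mm lead-in. Two spring balls stick 1.8 mm out of the shaft's sides, 7 mm above here: the gear stops on them about 10 mm up until pressed down with about 3 to 12 N.
- key_centre (a point): Centre of the loose key: plain steel bar 10 (its x) x 8 (y) x 62 mm (z, upright), ends chamfered, 50 g; upright in the block, upper 34 mm showing. In the drive its x lies along the radius, 11.5 to 12.7 mm from the axis; fully down, its centre is 19 mm above the collar's top, its top 18 mm above the shaft's end (so hold it by its top 15 mm).
- block: Plain aluminium block, fixed, 56x56x34 mm, origin at the centre of its underside; in its top a pocket 11.6 (x) x 9.6 mm (y), 28 mm deep, holds the key upright.
- gear_centre (a point): Centre of the loose steel gear, lying boss up, 0.22 to 0.36 kg, 50 mm high: toothed disc 84 dia x 14 thick below, boss 36 high, 50 dia, with two flats 42 mm apart facing the gear's +y and -y: grip there. Bore 27.6 dia; keyway 10 mm wide on the gear's -x side, outer wall 18.3 from the axis; 2 mm lead-ins below. Home, its -x points to the key, its top level with the key's.
- gear_foot (a point): Point on the gear's axis at its underside, 25 mm below gear_centre; home, it coincides with collar_top.
- petri: Bystander: flat glass petri dish, 66 mm diameter, 16 mm high; origin under its centre.
- stopper: Bystander: black rubber stopper, 34 mm diameter, 28 mm high; origin under its centre.
- cup: Bystander: small white porcelain cup, 36 mm diameter, 29 mm high; origin under its centre.
- tape_roll: Bystander: roll of label tape lying flat, 68 mm diameter, 20 mm high; origin under its centre.
- dropper: Bystander: small dropper bottle with a black teat, 37 mm diameter, 102 mm high; origin under its centre.
Not all that is in view belongs to the job. Several things have the shape of the drive; the one meant has the colours described above.

How it is judged (in metres and radians):
On the way, in this order (a step that is already met when the one before it is completed fails the run):
1. the key stands fully down in the shaft's slot, let go, the gear not yet on (z of key_centre in the frame of collar_top between 0.0165 and 0.0215 m and horizontal distance between key_centre and collar_top below 0.0145 m and angle between key_centre's own z axis and vertical below 0.08 rad and contact force between the fingers and key below 0.2 N and distance between gear_foot and collar_top above 0.08 m), for 0.2 s.
2. the gear sits home on the collar with its keyway over the key (z of key_centre in the frame of collar_top between 0.0165 and 0.0215 m and horizontal distance between key_centre and collar_top below 0.0145 m and angle between key_centre's own z axis and vertical below 0.08 rad and z of gear_foot in the frame of collar_top between -0.0025 and 0.0015 m and horizontal distance between gear_foot and collar_top below 0.002 m and angle between gear_foot's own z axis and vertical below 0.04 rad and angle between the x axis of gear_centre and the x axis of key_centre, either way round below 0.2 rad and x of key_centre in the frame of gear_centre below -0.009 m), for 0.2 s.
At the end, for the whole second after the job is handed in: the gear sits flat on the collar (gap under 1.5 mm, axis within 2 mm of the shaft's, tilt under 0.04 rad), at rest, and the key stands upright in the shaft's slot, fully down (height within 2.5 mm), inside the gear's keyway (gear and key parallel within 0.2 rad) (all of step 2 and linear speed of gear below 0.02 m/s); the robot touches nothing.
It fails at once if the gear is pushed against the drive with over 60 N (contact force between gear and drive above 60 N).
It fails at once if the key is pushed against the drive with over 40 N (contact force between key and drive above 40 N).
It fails at once if the gear is pushed against the key with over 60 N (contact force between gear and key above 60 N).
It fails at once if a bystander is moved by over 30 mm (distance of any of petri, stopper, cup, tape_roll, dropper from where it was at the start of the episode above 0.03 m).
It also fails if it takes over 72 s, if anything falls off the work surface, if the arm or the gripper's body presses on something with over 40 N, if the wrist force passes 120 N, or if a joint passes its speed limit or range.

## Working session

There is one attempt and no reset: what is moved stays moved. The work goes in short steps, Python scripts to look and compute and a shell command to move; the robot and the scene stay as the last step left them, time stands still between calls to the robot, and variables do not carry over. Pictures are saved under pics/ and viewed, and the job is handed in when it is done.

```bash
ls; mkdir -p pics
python3 - <<'E'
from plant import env
import cv2
print(env.get_state())
for n in ("scene","top","wrist"):
    print(n,env.get_calibration(n))
    cv2.imwrite(f"pics/{n}0.png",env.camera(n))
E
```

```text
pics
{'clock': 0.0, 'joint_positions': array([-8.40900166e-01,  3.59343207e-01,  1.10794685e-02, -3.60308763e-04,
       -1.22411998e+00, -2.88085807e-01]), 'dq': array([-6.36102783e-07,  2.30673443e-03,  3.34289747e-04, -1.78389933e-03,
        2.16005015e-04,  1.22598371e-03]), 'joint_torque': array([ 7.59716863e-05, -5.83318233e+01,  2.93419683e+01,  6.93686306e+00,
       -5.74866193e-03,  1.02252227e-05]), 'eef_pos': array([ 288.37825473, -609.76345493,  230.39907993]), 'tool_rot': array([-2.38850500e-04, -2.19052966e-01,  9.75712632e-01,  7.75628293e-04]), 'force': array([0.50991939, 0.27096376, 0.54561205]), 'wrist_torque': array([ 0.01045134, -0.02719601,  0.01783268]), 'grip_width': 85.11070778475627}
scene {'fx': 359.73615681692405, 'fy': 359.73615681692405, 'cx': 254.91516216728803, 'cy': 189.17306191453335, 'position': array([ 60.45001191, 677.62408255, 713.31858535]), 'orientation': array([-0.24135322, -0.14096243,  0.44567217,  0.85044373])}
top {'fx': 374.3504876650482, 'fy': 374.3504876650482, 'cx': 255.37137035444735, 'cy': 187.28266967837615, 'position': array([ 518.92664309,  -81.58581097, 1220.09058445]), 'orientation': array([-0.70260927, -0.0225773 ,  0.03432132,  0.710389  ])}
wrist {'fx': 333.5931912502503, 'fy': 333.5931912502503, 'cx': 262.8670919650329, 'cy': 190.77769366887986, 'position': array([ 216.1384784 , -644.67934896,  373.76029024]), 'orientation': array([ 0.52915311, -0.08236432, -0.13161322,  0.83420085])}
```

View pics/scene0.png

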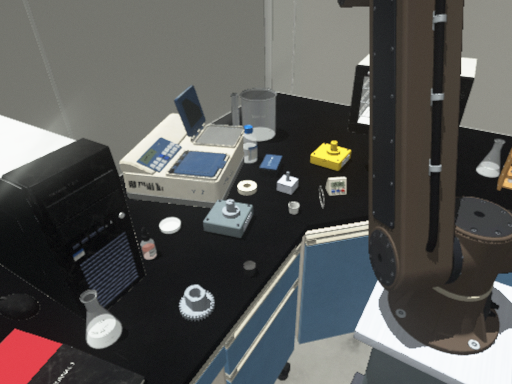

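View pics/top0.png

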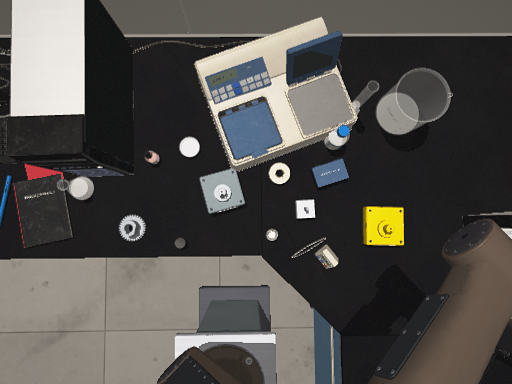

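View pics/wrist0.png

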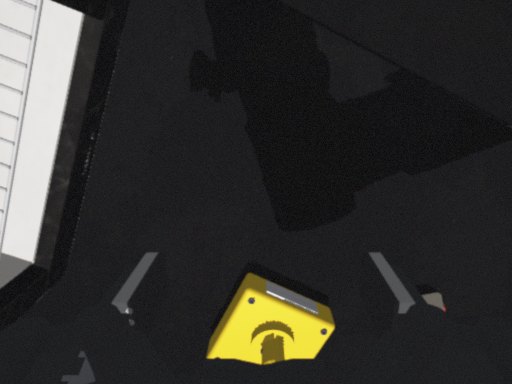

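In the top view the grey drive is at (222,191). The yellow look-alike at (384,226) is the wrong colour. The block with the key is at (305,209), the gear at (131,229), the petri at (189,147), the tape at (279,173), the cup at (272,235), the stopper at (180,243) and the dropper at (152,157). I'll zoom in and measure these.

```bash
cat > h.py <<'E'
import numpy as np, cv2
from scipy.spatial.transform import Rotation as R
from plant import env
def rot(q): return R.from_quat([q[1],q[2],q[3],q[0]])
def ray(c,u,v):
    d=np.array([(u-c['cx'])/c['fx'],-(v-c['cy'])/c['fy'],-1.0])
    return np.array(c['position']),rot(c['orientation']).apply(d)
def plane(c,u,v,z):
    p,d=ray(c,u,v); return p+d*(z-p[2])/d[2]
def proj(c,P):
    x=rot(c['orientation']).inv().apply(np.array(P)-c['position'])
    return c['cx']+c['fx']*x[0]/-x[2], c['cy']-c['fy']*x[1]/-x[2]
def two(c1,uv1,c2,uv2):
    p,d=ray(c1,*uv1);q,e=ray(c2,*uv2);d/=np.linalg.norm(d);e/=np.linalg.norm(e)
    A=np.stack([d,-e],1);s=np.linalg.lstsq(A,q-p,rcond=None)[0]
    a=p+s[0]*d;b=q+s[1]*e
    return (a+b)/2,np.linalg.norm(a-b)
def st():
    s=env.get_state(); e=rot(s['tool_rot'])
    m=e.as_matrix()
    print('t',round(s['clock'],2),'tcp',s['eef_pos'].round(1),'xaxis ang',round(np.arctan2(m[1,0],m[0,0]),4),'z',m[:,2].round(4),'F',s['force'].round(1),'M',s['wrist_torque'].round(2),'w',round(s['grip_width'],1),'j',s['joint_positions'].round(3))
    return s,m
E
python3 - <<'E'
from h import *
im=cv2.imread('pics/top0.png'); sc=cv2.imread('pics/scene0.png')
a=cv2.resize(im[130:260,100:330],None,fx=3.4,fy=3.4,interpolation=cv2.INTER_CUBIC)
cv2.imwrite('pics/topcrop.png',a)
a=cv2.resize(sc[140:330,130:350],None,fx=3,fy=3,interpolation=cv2.INTER_CUBIC)
cv2.imwrite('pics/scenecrop.png',a)
c=env.get_calibration('top')
for n,u,v,z in [('drive',222,191,45),('key',305,208,54),('gear',131,229,14),('petri',189,147,16),('tape',279,173,20),('cup',272,235,29),('stopper',180,243,28),('dropper',152,157,50),('yellow',384,226,45)]:
    print(n,plane(c,u,v,z).round(1))
E
```

```text
drive [603.    3.3  45. ]
key [ 546.5 -255.5   54. ]
gear [486.8 295.7  14. ]
petri [749.4 111.8  16. ]
tape [ 661.1 -179.    20. ]
cup [ 463.  -152.8   29. ]
stopper [441.5 137.3  28. ]
dropper [712.  222.2  50. ]
yellow [ 487.4 -504.3   45. ]
```

View pics/topcrop.png

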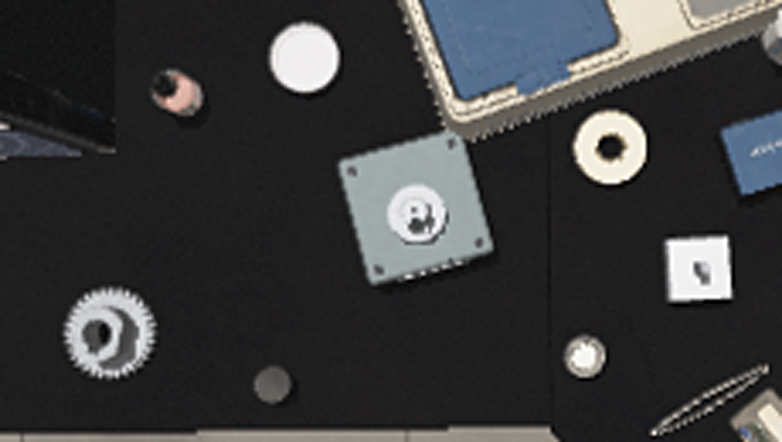

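View pics/scenecrop.png

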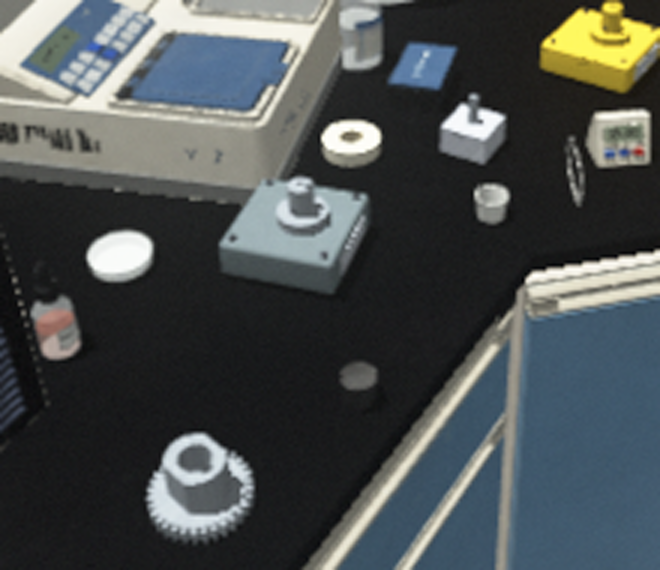

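Run:
```python
from h import *
s,m=st()
c=env.get_calibration('top')
def f(P,z): return np.array([plane(c,100+x/3.4,130+y/3.4,z)[:2] for x,y in P])
d=f([(340,160),(458,133),(493,248),(372,284)],45);b=f([(666,240),(730,236),(733,299),(668,301)],34)
for q in (d,b):
    e=np.roll(q,-1,0)-q; print(q.round(0).tolist(),q.mean(0).round(1),np.degrees(np.arctan2(e[:,1],e[:,0])).round(1),np.linalg.norm(e,axis=1).round(1))
print('collar',f([(417,213)],57),'shaft top',f([(414,205)],89))
w=env.get_calibration('wrist'); M=rot(w['orientation']).as_matrix()
print('cam off in tool',m.T@(w['position']-s['eef_pos']),'view dir in tool',m.T@(-M[:,2]),'img right in tool',m.T@M[:,0])
```

```text
t 0.15 tcp [ 288.4 -609.9  230.6] xaxis ang -2.6999 z [-6.e-04  1.e-03 -1.e+00] F [1.4 0.5 0.1] M [0.04 0.02 0.02] w 85.4 j [-0.841  0.359  0.011 -0.    -1.224 -0.288]
[[648.0, 72.0], [672.0, -37.0], [565.0, -69.0], [533.0, 43.0]] [604.3   2.4] [ -77.6 -163.6  105.9   14.3] [112.  111.7 116.  118.6]
[[571.0, -230.0], [574.0, -290.0], [515.0, -291.0], [514.0, -231.0]] [ 543.4 -260.6] [ -87.1 -178.7   91.1    0.7] [60.1 58.7 60.7 56.8]
collar [[5.96967001e+02 4.90082657e-01]] shaft top [[601.98153603   0.86471993]]
cam off in tool [  80.23854683   -0.41435553 -143.26266383] view dir in tool [-3.06879719e-01  6.95013189e-05  9.51748304e-01] img right in tool [-1.14242930e-03  9.99999250e-01 -4.41387337e-04]
```

```bash
R='{"xyz":[-38.4,20.9,6.0],"spin":0.44,"claw":1}'; python3 -m jog '[{"xyz":[-38.4,20.9,6.0],"spin":0.44,"claw":1},{"xyz":[-38.4,20.9,6.0],"spin":0.44,"claw":1},{"xyz":[-38.4,20.9,6.0],"spin":0.44,"claw":1},{"xyz":[-38.4,20.9,6.0],"spin":0.44,"claw":1},{"xyz":[-38.4,20.9,6.0],"spin":0.44,"claw":1},{"xyz":[-38.4,20.9,6.0],"spin":0.44,"claw":1},{"xyz":[-38.4,20.9,6.0],"spin":0.44,"claw":1},{"xyz":[-38.4,20.9,6.0],"spin":0.44,"claw":1},{"xyz":[-38.4,20.9,6.0],"spin":0.44,"claw":1},{"xyz":[-38.4,20.9,6.0],"spin":0.44,"claw":1},{"xyz":[-38.4,20.9,6.0],"spin":0.44,"claw":1},{"xyz":[-38.4,20.9,6.0],"spin":0.44,"claw":1},{"xyz":[-38.4,20.9,6.0],"spin":0.44,"claw":1},{"xyz":[-38.4,20.9,6.0],"spin":0.44,"claw":1}]'
cat > snap.py <<'E'
from h import *
import sys,json
s,m=st(); c=env.get_calibration('wrist'); im=env.camera('wrist')
n=sys.argv[1]; cv2.imwrite(f'pics/{n}.png',im)
json.dump({k:(v.tolist() if hasattr(v,'tolist') else v) for k,v in c.items()},open(f'{n}.json','w'))
if len(sys.argv)>2:
    a,b,w,h,k=map(float,sys.argv[2:]); a,b,w,h=map(int,(a,b,w,h))
    cv2.imwrite(f'pics/{n}c.png',cv2.resize(im[b:b+h,a:a+w],None,fx=k,fy=k,interpolation=cv2.INTER_CUBIC))
E
python3 snap.py k1 160 80 200 150 4
```

```text
clock: 1.32
eef_pos: [546.1, -257.0, 171.0]
tool_rot: [-0.0, -0.001, 1.0, 0.0]
force: [-0.1, -1.1, 0.4]
grip_width: 85.4
t 1.32 tcp [ 546.1 -257.   171. ] xaxis ang -3.1391 z [-8.e-04  1.e-04 -1.e+00] F [-0.1 -1.1  0.4] M [-0.06  0.06  0.  ] w 85.4 j [-0.116  0.288 -0.235  0.    -1.049 -1.452]
```

View pics/k1.png

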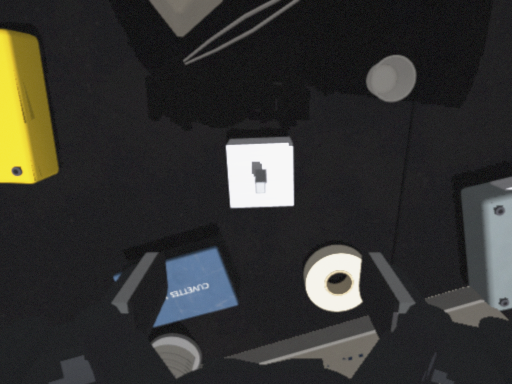

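View pics/k1c.png

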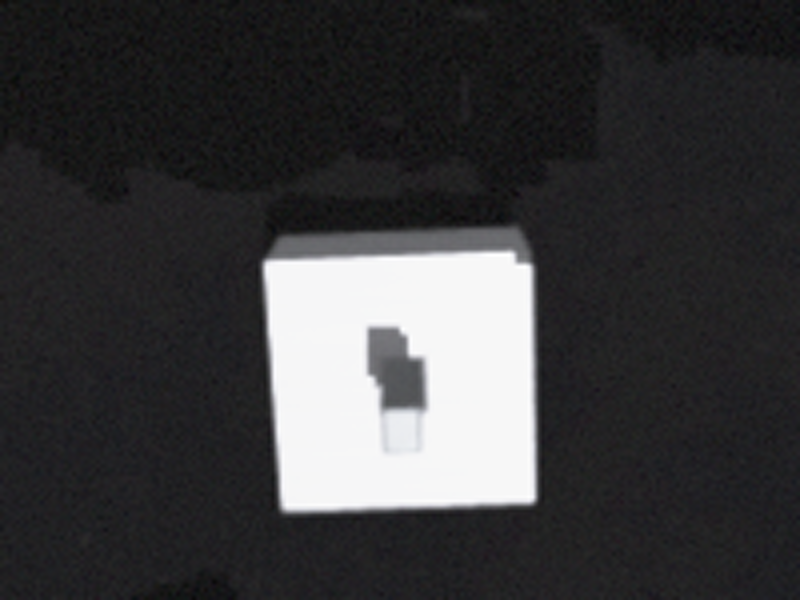

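```bash
cat > pix.py <<'E'
# pix.py name ox oy k z u v [u v...]: crop pixels -> world points at plane z
from h import *
import sys,json
n,ox,oy,k,z=sys.argv[1],*map(float,sys.argv[2:6]); c=json.load(open(n+'.json')); c['position']=np.array(c['position'])
v=list(map(float,sys.argv[6:])); P=np.array([plane(c,ox+(v[i]+.5)/k-.5,oy+(v[i+1]+.5)/k-.5,z)[:2] for i in range(0,len(v),2)])
print('pts',P.round(1).tolist(),'mean',P.mean(0).round(2)); e=np.roll(P,-1,0)-P
print('len',np.linalg.norm(e,axis=1).round(1),'ang',np.degrees(np.arctan2(e[:,1],e[:,0])).round(1))
E
echo block; python3 pix.py k1 160 80 4 34 264 261 532 251 537 502 282 513
echo key; python3 pix.py k1 160 80 4 68 381 408 427 408 423 452 384 453
```

```text
block
pts [[515.7, -289.5], [513.6, -232.9], [569.9, -230.2], [572.6, -287.3]] mean [ 542.97 -259.99]
len [56.6 56.4 57.2 56.9] ang [  92.2    2.8  -87.3 -177.8]
key
pts [[538.2, -264.2], [538.1, -255.3], [547.1, -256.0], [547.3, -263.6]] mean [ 542.66 -259.79]
len [8.8 8.9 7.6 9.1] ang [  90.1   -4.7  -88.4 -176.7]
```

```bash
python3 -m jog '[{"xyz":[0.33,-0.29,3],"spin":-0.04,"claw":-0.4},{"xyz":[0.33,-0.29,6],"spin":-0.04,"claw":-0.4},{"xyz":[0.33,-0.29,8],"spin":-0.04,"claw":-0.4},{"xyz":[0.33,-0.29,8],"spin":-0.04,"claw":-0.4},{"xyz":[0.33,-0.29,8],"spin":-0.04,"claw":-0.4}]' 30
python3 snap.py k2 160 80 220 220 3.5
```

```text
clock: 1.78
eef_pos: [542.0, -261.0, 91.0]
tool_rot: [-0.001, -0.02, 1.0, -0.0]
force: [-0.3, 0.1, 1.0]
grip_width: 26.3
t 1.78 tcp [ 542. -261.   91.] xaxis ang -3.1012 z [-0.0021 -0.     -1.    ] F [-0.3  0.1  1. ] M [-0.05  0.    0.02] w 26.3 j [-0.124  0.365 -0.33   0.    -0.879 -1.407]
```

View pics/k2.png

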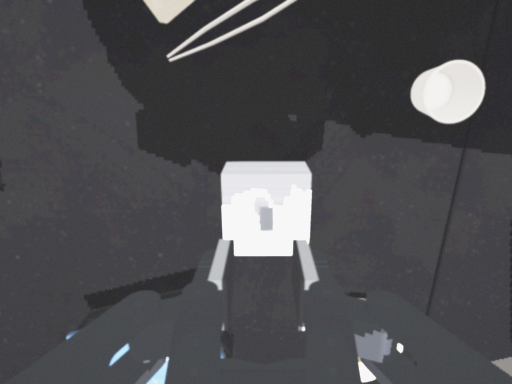

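Run:
```python
import cv2
im=cv2.imread('pics/k2.png');cv2.imwrite('pics/k2c.png',cv2.resize(im[150:270,205:325],None,fx=5,fy=5,interpolation=cv2.INTER_CUBIC))
```

```text
(no output)
```

View pics/k2c.png

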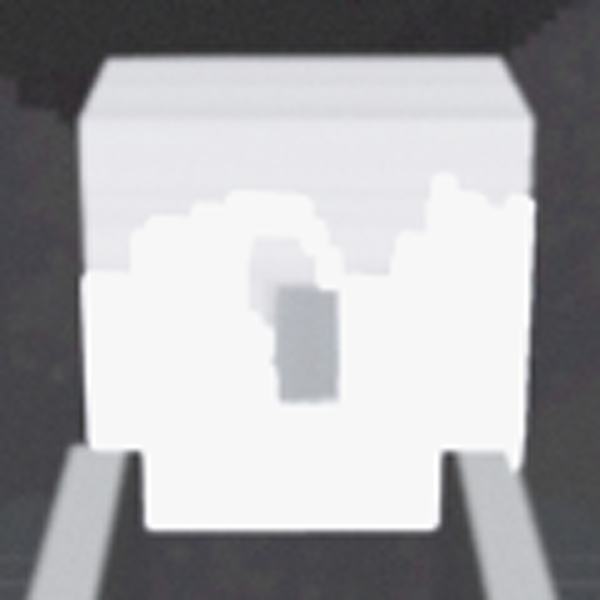

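```bash
echo blk; python3 pix.py k2 205 150 5 34 80 118 534 118; echo keytop; python3 pix.py k2 205 150 5 68 280 402 338 401;  python3 - <<'E'
from h import *
s,m=st(); c=env.get_calibration('wrist')
t=s['eef_pos']
for y in (-14,14): print(((np.array(proj(c,t+m@np.array([0,y,0])))-[204.6,149.6])*5).round(0))
print(((np.array(proj(c,[542.7,-259.9,68]))-[204.6,149.6])*5).round(0))
E
```

```text
blk
pts [[516.1, -289.3], [513.9, -233.0]] mean [ 515.01 -261.18]
len [56.3 56.3] ang [ 92.2 -87.8]
keytop
pts [[538.1, -263.5], [537.7, -257.2]] mean [ 537.92 -260.31]
len [6.3 6.3] ang [ 93.3 -86.7]
t 1.83 tcp [ 543.1 -261.1   92.3] xaxis ang -3.1008 z [ 5.e-04 -6.e-04 -1.e+00] F [ 0.3 -0.8  0.2] M [-0.03 -0.03 -0.02] w 25.4 j [-1.240e-01  3.630e-01 -3.280e-01  1.000e-03 -8.790e-01 -1.407e+00]
[157. 539.]
[447. 539.]
[312. 426.]
```

```bash
python3 -m jog '[{"xyz":[0,0.08,1.5],"claw":-0.4},{"xyz":[0,0.08,3],"claw":-0.4},{"xyz":[0,0.08,3.8],"claw":-0.4},{"xyz":[0,0.08,3.8],"claw":-0.7},{"xyz":[0,0.08,3.8],"claw":-1},{"xyz":[0,0.08,3.8],"claw":-1},{"xyz":[0,0.08,3.8],"claw":-1},{"xyz":[0,0.08,3.8],"claw":-1},{"xyz":[0,0.08,3.8],"claw":-1}]' 30
python3 snap.py k3 160 120 220 220 3
```

```text
t 1.83 tcp [ 543.1 -261.1   92.3] xaxis ang -3.1008 z [ 5.e-04 -6.e-04 -1.e+00] F [ 0.3 -0.8  0.2] M [-0.03 -0.03 -0.02] w 25.4 j [-1.240e-01  3.630e-01 -3.280e-01  1.000e-03 -8.790e-01 -1.407e+00]invalid input at $[0]: expected keys xyz, spin, claw
```

View pics/k3c.png

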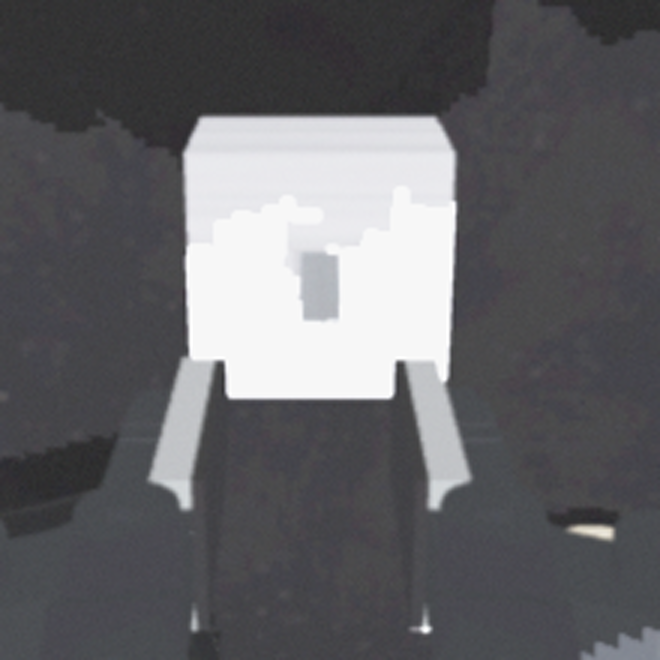

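```bash
python3 -m jog '[{"xyz":[0,0.1,1.5],"spin":0,"claw":-0.4},{"xyz":[0,0.1,3],"spin":0,"claw":-0.4},{"xyz":[0,0.1,3.8],"spin":0,"claw":-0.4},{"xyz":[0,0.1,3.8],"spin":0,"claw":-0.7},{"xyz":[0,0.1,3.8],"spin":0,"claw":-1},{"xyz":[0,0.1,3.8],"spin":0,"claw":-1},{"xyz":[0,0.1,3.8],"spin":0,"claw":-1},{"xyz":[0,0.1,3.8],"spin":0,"claw":-1},{"xyz":[0,0.1,3.8],"spin":0,"claw":-1}]' 30
python3 snap.py k4 160 120 220 220 3
```

```text
clock: 2.63
eef_pos: [543.3, -259.0, 53.9]
tool_rot: [0.0, -0.021, 1.0, -0.0]
force: [-0.7, -0.0, 0.1]
grip_width: 6.7
t 2.63 tcp [ 543.3 -259.    53.9] xaxis ang -3.0997 z [ 8.e-04 -1.e-04 -1.e+00] F [-0.7 -0.   0.1] M [ 0.03  0.02 -0.01] w 6.7 j [-0.12   0.408 -0.366  0.    -0.796 -1.408]
```

View pics/k4c.png

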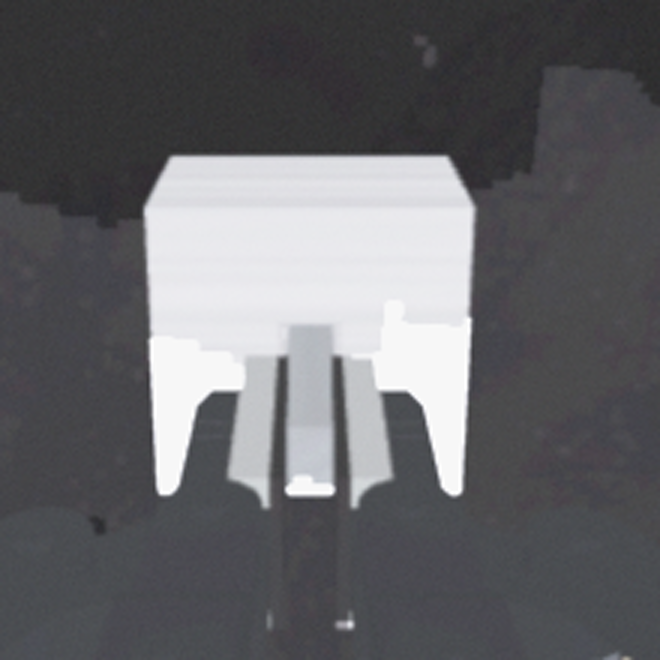

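```bash
python3 -m jog '[{"xyz":[0,0,0],"spin":0,"claw":-1},{"xyz":[0,0,-0.5],"spin":0,"claw":-1},{"xyz":[0,0,-2],"spin":0,"claw":-1},{"xyz":[0,0,-4],"spin":0,"claw":-1},{"xyz":[0,0,-7],"spin":0,"claw":-1},{"xyz":[0,0,-10],"spin":0,"claw":-1},{"xyz":[0,0,-10],"spin":0,"claw":-1},{"xyz":[0,0,-10],"spin":0,"claw":-1}]'
python3 snap.py k5 160 120 220 220 3
```

```text
clock: 3.35
eef_pos: [544.1, -259.2, 155.7]
tool_rot: [0.002, -0.021, 1.0, -0.0]
force: [-0.5, 0.2, -1.2]
grip_width: 6.9
t 3.35 tcp [ 544.1 -259.2  155.7] xaxis ang -3.0997 z [ 4.2e-03 -7.0e-04 -1.0e+00] F [-0.5  0.2 -1.2] M [ 0.    0.   -0.02] w 6.9 j [-0.121  0.297 -0.26   0.    -1.01  -1.408]
```

View pics/k5c.png

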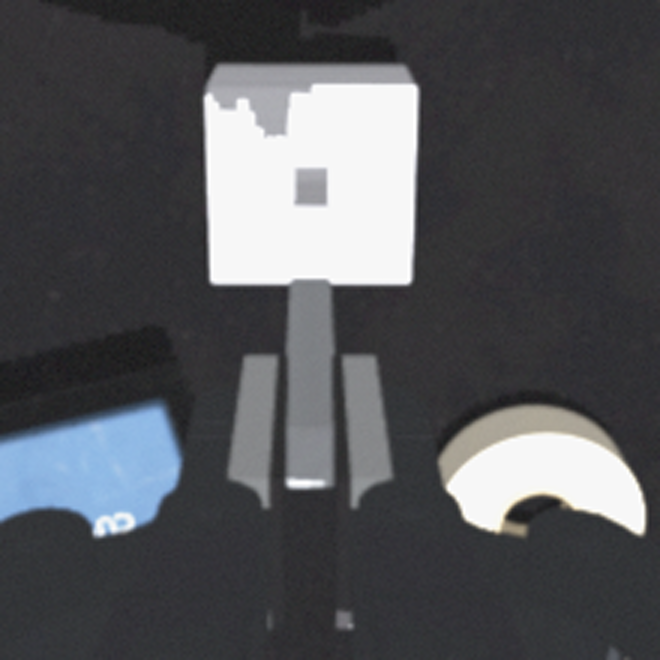

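```bash
python3 -m jog '[{"xyz":[-1,4,-2],"spin":-0.05,"claw":-1},{"xyz":[-2,8,-4.6],"spin":-0.1,"claw":-1},{"xyz":[-3,12,-4.6],"spin":-0.15,"claw":-1},{"xyz":[-4,16,-4.6],"spin":-0.2,"claw":-1},{"xyz":[-5.4,20,-4.6],"spin":-0.213,"claw":-1},{"xyz":[-6.4,23,-4.6],"spin":-0.213,"claw":-1},{"xyz":[-6.4,25.8,-4.6],"spin":-0.213,"claw":-1},{"xyz":[-6.4,25.8,-4.6],"spin":-0.213,"claw":-1},{"xyz":[-6.4,25.8,-4.6],"spin":-0.213,"claw":-1}]'
python3 snap.py d1 180 100 170 130 4.5
```

```text
clock: 4.15
eef_pos: [595.4, 3.1, 197.7]
tool_rot: [-0.001, -0.128, 0.992, -0.0]
force: [-0.9, -0.2, -0.3]
grip_width: 6.9
t 4.15 tcp [595.4   3.1 197.7] xaxis ang -2.8839 z [-2.8e-03 -6.0e-04 -1.0e+00] F [-0.9 -0.2 -0.3] M [-0.05  0.08 -0.02] w 6.9 j [ 0.333  0.255 -0.215 -0.    -1.104 -1.646]
```

View pics/d1.png

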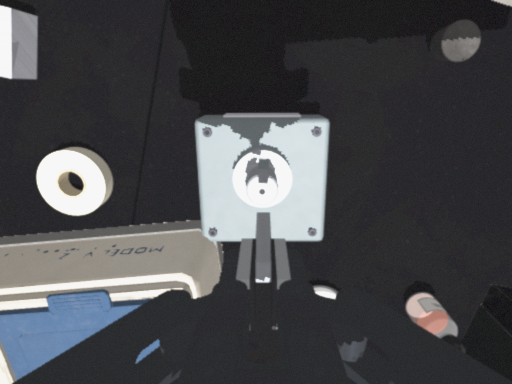

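View pics/d1c.png

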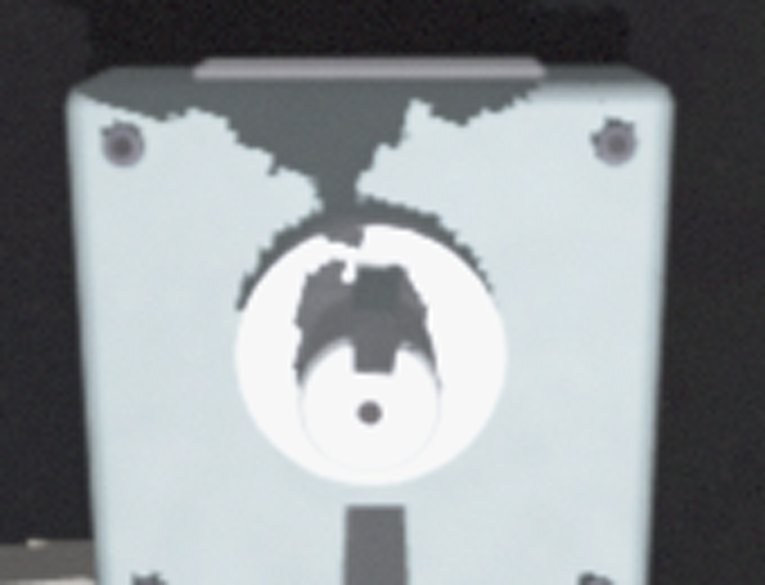

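```bash
python3 pix.py d1 180 100 4.5 89 369 412 353 372 396 372;  python3 pix.py d1 180 100 4.5 57 370.5 355 357 266 404 266;python3 pix.py d1 180 100 4.5 45 68 98 674 95 650 580 98 580
```

```text
pts [[597.0, 1.7], [590.6, -2.8], [588.7, 4.4]] mean [592.06   1.11]
len [7.9 7.5 8.7] ang [-144.5  104.7  -18.1]
pts [[595.5, 1.5], [578.9, -5.5], [576.6, 3.3]] mean [ 5.8365e+02 -2.2000e-01]
len [18.   9.1 18.9] ang [-157.   104.7   -5.3]
pts [[563.5, -67.6], [533.1, 46.1], [632.0, 73.2], [662.1, -41.6]] mean [597.68   2.53]
len [117.7 102.6 118.6 102. ] ang [ 105.    15.3  -75.3 -165.2]
```

Run:
```python
import cv2
im=cv2.imread('pics/d1.png');cv2.imwrite('pics/d1d.png',cv2.resize(im[145:210,228:298],None,fx=9,fy=9,interpolation=cv2.INTER_LANCZOS4))
```

```text
(no output)
```

View pics/d1d.png

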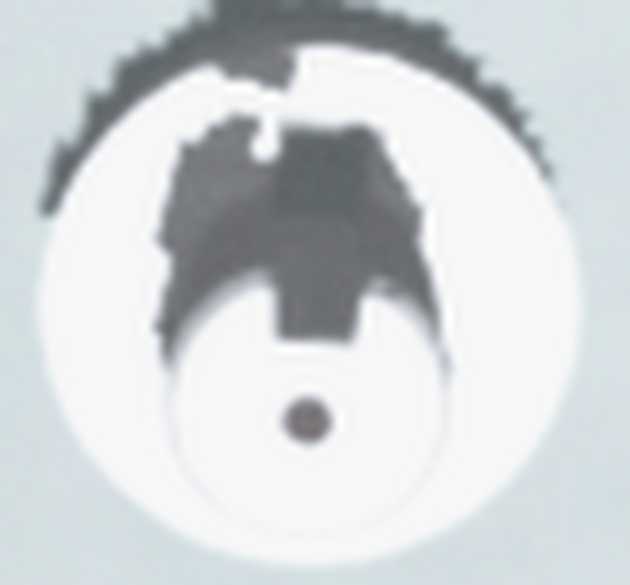

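```bash
python3 pix.py d1 228 145 9 89 307 420 319 288;python3 pix.py d1 228 145 9 89 307 420 316 340; python3 pix.py d1 228 145 9 89 172 420 447 420;python3 pix.py d1 228 145 9 57 38 308 583 308 ; python3 pix.py d1 228 145 9 57 310 46 310 568
```

```text
pts [[597.0, 1.8], [585.1, -0.3]] mean [591.03   0.77]
len [12.1 12.1] ang [-170.3    9.7]
pts [[597.0, 1.8], [589.7, 0.7]] mean [593.34   1.24]
len [7.4 7.4] ang [-171.5    8.5]
pts [[600.0, -9.7], [593.9, 13.7]] mean [596.94   2.  ]
len [24.3 24.3] ang [104.7 -75.3]
pts [[602.5, -24.2], [588.9, 27.6]] mean [595.68   1.7 ]
len [53.6 53.6] ang [104.7 -75.3]
pts [[570.5, -4.9], [622.1, 8.5]] mean [596.3    1.81]
len [53.3 53.3] ang [  14.6 -165.4]
```

```bash
python3 - <<'E'
from h import *
import json
def ld(n):
    c=json.load(open(n+'.json'));c['position']=np.array(c['position']);return c
c=ld('k5');t=np.array([544.1,-259.2,155.7]);a=-3.0997
# use camera-derived tcp: invert offset
M=np.array([[np.cos(a),np.sin(a),0],[np.sin(a),-np.cos(a),0],[0,0,-1]])
t2=c['position']-M@np.array([80.2,-0.4,-143.3]);print(t,t2)
for n,z,P in [('top',14,[(287,428),(334,428),(334,484),(287,484)]),('bot',-48,[(289,281),(332,281)])]:
    P=np.array([M.T@(plane(c,160+(u+.5)/3-.5,120+(v+.5)/3-.5,t2[2]+z)-t2) for u,v in P]);print(n,P.round(1).tolist(),P.mean(0).round(2))
E
python3 - <<'E'
import cv2
im=cv2.imread('pics/d1.png');cv2.imwrite('pics/d1e.png',cv2.resize(im[205:300,225:305],None,fx=6,fy=6,interpolation=cv2.INTER_LANCZOS4))
E
```

```text
[ 544.1 -259.2  155.7] [ 543.80845041 -259.64102338  155.36823288]
top [[4.9, -3.9, -14.0], [4.9, 3.0, -14.0], [-4.5, 3.1, -14.0], [-4.5, -3.9, -14.0]] [  0.18  -0.43 -14.  ]
bot [[3.0, -4.8, 48.0], [3.0, 4.0, 48.0]] [ 3.   -0.41 48.  ]
```

View pics/d1e.png

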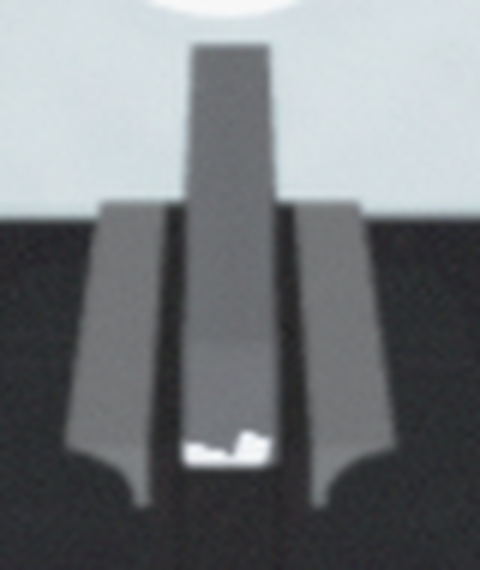

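```bash
cat > tf.py <<'E'
from h import *
import json
def ld(n):
    c=json.load(open(n+'.json'));c['position']=np.array(c['position']);return c
def frame(c):
    # tool frame from camera pose: image right = tool y; view dir = (-.3069,0,.9517)
    C=rot(c['orientation']).as_matrix(); T=np.array([[-.00114,.99999,-.00044],[0,0,0],[.30688,0,-.95175]]).T
    T[:,1]=np.cross(T[:,2],T[:,0]); M=C@T.T
    return M,c['position']-M@np.array([80.24,-.41,-143.26])
E
python3 - <<'E'
from tf import *
c=ld('d1');M,t=frame(c);print(M.round(3),t)
for n,z,u,v in [('hole',89,307,420),('mouth',89,319,288),('floor',89,316,340),('collar',57,310,307),('shaftL',89,172,420),('shaftR',89,447,420)]:
    P=plane(c,228+(u+.5)/9-.5,145+(v+.5)/9-.5,z);print(n,(M.T@(P-t)).round(2))
# key edges in d1, crop 225,205 x6
for n,z,u,v in [('kb',-48,193,45),('kb',-48,269,45),('kt',14,185,343),('kt',14,276,343),('kt',14,276,462),('kt',14,185,462)]:
    P=plane(c,225+(u+.5)/6-.5,205+(v+.5)/6-.5,t[2]+z);print(n,(M.T@(P-t)).round(2))
E
```

```text
[[-0.967 -0.255 -0.003]
 [-0.255  0.967 -0.001]
 [ 0.003  0.    -1.   ]] [595.6067815    2.80260329 197.76823788]
hole [ -1.39  -1.35 108.76]
mouth [ 10.67  -0.28 108.8 ]
floor [  5.96  -0.55 108.79]
collar [-9.0000e-02 -1.1500e+00  1.4077e+02]
shaftL [ -1.38 -13.26 108.76]
shaftR [ -1.41  11.   108.77]
kb [ 4.8  -4.18 48.01]
kb [ 4.79  3.61 48.01]
kt [  5.96  -3.69 -13.98]
kt [  5.95   2.94 -13.98]
kt [ -4.02   3.   -14.01]
kt [ -4.01  -3.77 -14.01]
```

```bash
python3 -m jog '[{"xyz":[1.1,0.02,2],"spin":0.092,"claw":-1},{"xyz":[1.1,0.02,4],"spin":0.092,"claw":-1},{"xyz":[1.1,0.02,5.4],"spin":0.092,"claw":-1},{"xyz":[1.1,0.02,5.4],"spin":0.092,"claw":-1},{"xyz":[1.1,0.02,5.4],"spin":0.092,"claw":-1}]'
python3 snap.py d2 225 180 80 100 6
```

```text
clock: 4.62
eef_pos: [584.8, -2.4, 144.6]
tool_rot: [-0.001, -0.081, 0.997, -0.0]
force: [0.7, 0.6, 0.1]
grip_width: 6.8
t 4.62 tcp [584.8  -2.4 144.6] xaxis ang -2.9801 z [-2.2e-03 -9.0e-04 -1.0e+00] F [0.7 0.6 0.1] M [-0.01 -0.06  0.04] w 6.8 j [ 0.33   0.284 -0.308  0.    -0.982 -1.739]
```

View pics/d2c.png

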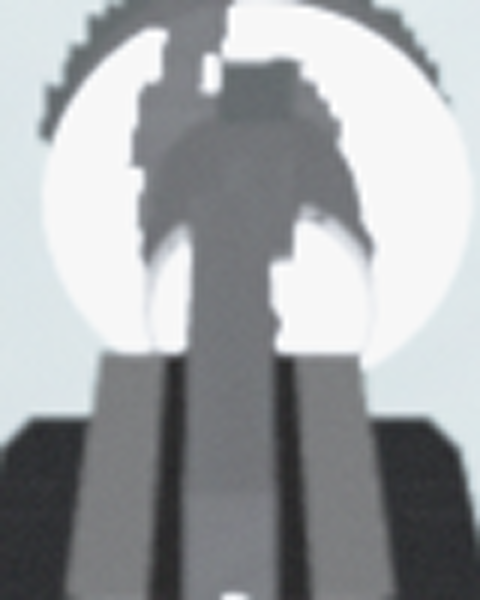

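```bash
python3 -m jog '[{"xyz":[0,0,0],"spin":0,"claw":-1},{"xyz":[0,0,0],"spin":0,"claw":-1},{"xyz":[0,0,0],"spin":0,"claw":-1},{"xyz":[0,0,0],"spin":0,"claw":-1}]'
python3 snap.py d3 225 170 80 100 6
```

```text
clock: 5.0
eef_pos: [585.8, -1.0, 145.9]
tool_rot: [0.001, -0.081, 0.997, 0.0]
force: [0.1, 0.0, -0.9]
grip_width: 6.8
t 5.0 tcp [585.8  -1.  145.9] xaxis ang -2.9788 z [ 1.e-03  3.e-04 -1.e+00] F [ 0.1  0.  -0.9] M [-0.01  0.02  0.01] w 6.8 j [ 0.332  0.282 -0.306  0.    -0.981 -1.74 ]
```

View pics/d3c.png

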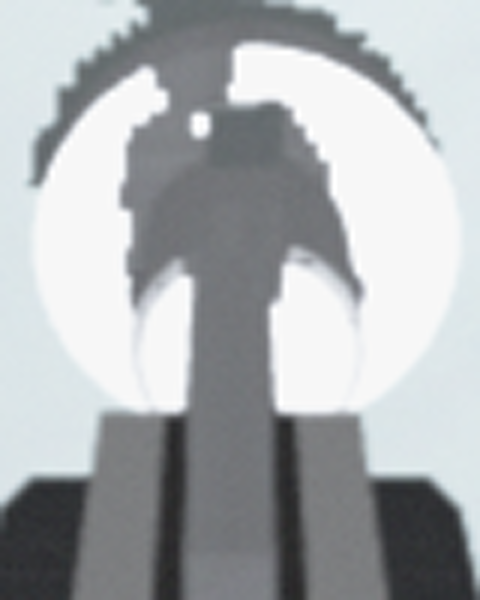

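```bash
python3 -m jog '[{"xyz":[0,0,0],"spin":0,"claw":-1},{"xyz":[0,0,0],"spin":0,"claw":-1},{"xyz":[0,0,0],"spin":0,"claw":-1},{"xyz":[0,0,0],"spin":0,"claw":-1}]'
python3 snap.py d4 225 170 80 100 8
```

```text
clock: 5.38
eef_pos: [585.5, -1.1, 145.3]
tool_rot: [-0.0, -0.081, 0.997, -0.0]
force: [-0.0, 0.2, -0.4]
grip_width: 6.9
t 5.38 tcp [585.5  -1.1 145.3] xaxis ang -2.9787 z [-0. -0. -1.] F [-0.   0.2 -0.4] M [-0.02  0.01 -0.02] w 6.9 j [ 0.332  0.283 -0.307  0.    -0.981 -1.74 ]
```

View pics/d4c.png

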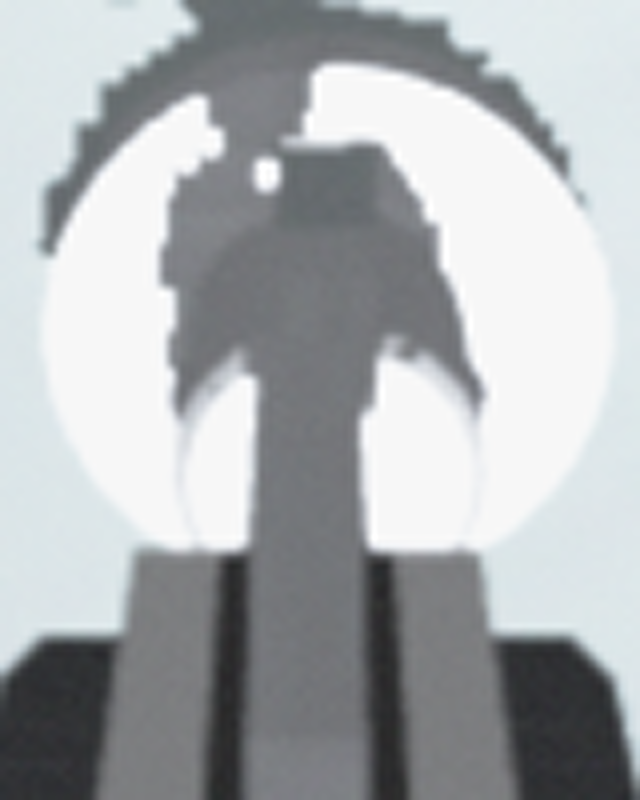

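Run:
```python
from tf import *
c=ld('d4');M,t=frame(c);print(t)
def T(u,v,z):
    P=plane(c,225+(u+.5)/8-.5,170+(v+.5)/8-.5,z);return (M.T@(P-t)).round(2)
print('collar LR',T(42,330,57),T(613,330,57),'top',T(325,62,57))
print('pocket outer',T(279,143,57),T(382,146,57))
print('shaft LR',T(181,470,89),T(480,470,89),'slot R',T(378,405,89),T(378,360,89))
for z in (97,): print('key bottom LR',T(259,470,z),T(358,470,z))
```

```text
[585.69506896  -1.45864852 145.32369607]
collar LR [-10.06 -25.    88.33] [-10.12  28.09  88.32] top [15.75  1.28 88.33]
pocket outer [ 8.12 -2.89 88.33] [ 7.83  6.47 88.32]
shaft LR [ -9.82 -10.66  56.32] [-9.86 13.72 56.32] slot R [-4.11  5.37 56.32] [-0.2   5.34 56.32]
key bottom LR [-6.22 -4.14 48.32] [-6.23  3.61 48.32]
```

```bash
python3 -m jog '[{"xyz":[0.07,0.08,0],"spin":0,"claw":-1},{"xyz":[0.14,0.15,0],"spin":0,"claw":-1},{"xyz":[0.14,0.15,0.2],"spin":0,"claw":-1},{"xyz":[0.14,0.15,0.4],"spin":0,"claw":-1},{"xyz":[0.14,0.15,0.6],"spin":0,"claw":-1},{"xyz":[0.14,0.15,0.8],"spin":0,"claw":-1},{"xyz":[0.14,0.15,0.95],"spin":0,"claw":-1},{"xyz":[0.14,0.15,1.1],"spin":0,"claw":-1},{"xyz":[0.14,0.15,1.1],"spin":0,"claw":-1},{"xyz":[0.14,0.15,1.1],"spin":0,"claw":-1}]'
python3 snap.py d5 225 170 80 100 8
```

```text
clock: 6.27
eef_pos: [583.8, 0.2, 134.1]
tool_rot: [-0.0, -0.081, 0.997, 0.0]
force: [-0.3, -0.1, -0.9]
grip_width: 6.8
t 6.27 tcp [5.838e+02 2.000e-01 1.341e+02] xaxis ang -2.9788 z [-3.e-04 -0.e+00 -1.e+00] F [-0.3 -0.1 -0.9] M [0.21 0.07 0.02] w 6.8 j [ 0.335  0.292 -0.324 -0.    -0.956 -1.743]
```

View pics/d5c.png

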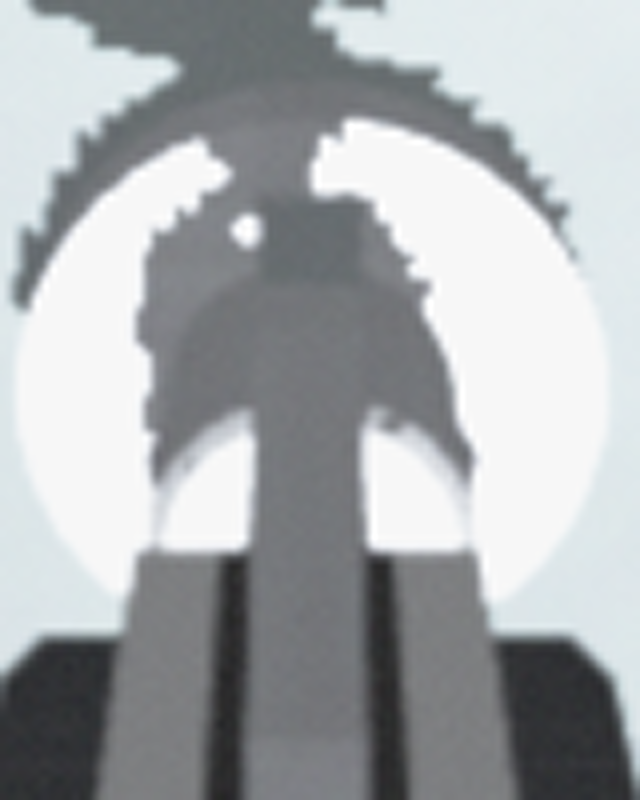

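```bash
python3 -m jog '[{"xyz":[0,0.01,0.2],"spin":0,"claw":-1},{"xyz":[0,0.02,0.4],"spin":0,"claw":-1},{"xyz":[0,0.02,0.6],"spin":0,"claw":-1},{"xyz":[0,0.02,0.8],"spin":0,"claw":-1},{"xyz":[0,0.02,0.8],"spin":0,"claw":-1}]'; python3 -c "
from h import *
st()"
```

```text
clock: 6.73
eef_pos: [583.5, 0.3, 125.8]
tool_rot: [-0.0, -0.081, 0.997, -0.0]
force: [0.6, -0.2, -0.3]
grip_width: 6.6
t 6.73 tcp [5.835e+02 3.000e-01 1.258e+02] xaxis ang -2.9789 z [-7.e-04 -1.e-04 -1.e+00] F [ 0.6 -0.2 -0.3] M [-0.   -0.01  0.03] w 6.6 j [ 0.335  0.3   -0.334 -0.    -0.938 -1.743]
```

```bash
python3 -m jog '[{"xyz":[0,0,0.3],"spin":0,"claw":-1},{"xyz":[0,0,0.6],"spin":0,"claw":-1},{"xyz":[0,0,0.9],"spin":0,"claw":-1},{"xyz":[0,0,1.2],"spin":0,"claw":-1},{"xyz":[0,0,1.5],"spin":0,"claw":-1},{"xyz":[0,0,1.7],"spin":0,"claw":-1},{"xyz":[0,0,1.7],"spin":0,"claw":-1},{"xyz":[0,0,1.7],"spin":0,"claw":-1}]'
python3 snap.py d6 225 170 80 100 8
```

```text
clock: 7.4
eef_pos: [583.7, 0.3, 109.1]
tool_rot: [-0.0, -0.081, 0.997, -0.0]
force: [-0.2, 0.1, 0.0]
grip_width: 7.0
t 7.4 tcp [5.837e+02 3.000e-01 1.091e+02] xaxis ang -2.9788 z [-4.e-04 -2.e-04 -1.e+00] F [-0.2  0.1  0. ] M [0.08 0.09 0.02] w 7.0 j [ 0.335  0.318 -0.352  0.    -0.901 -1.743]
```

View pics/d6c.png

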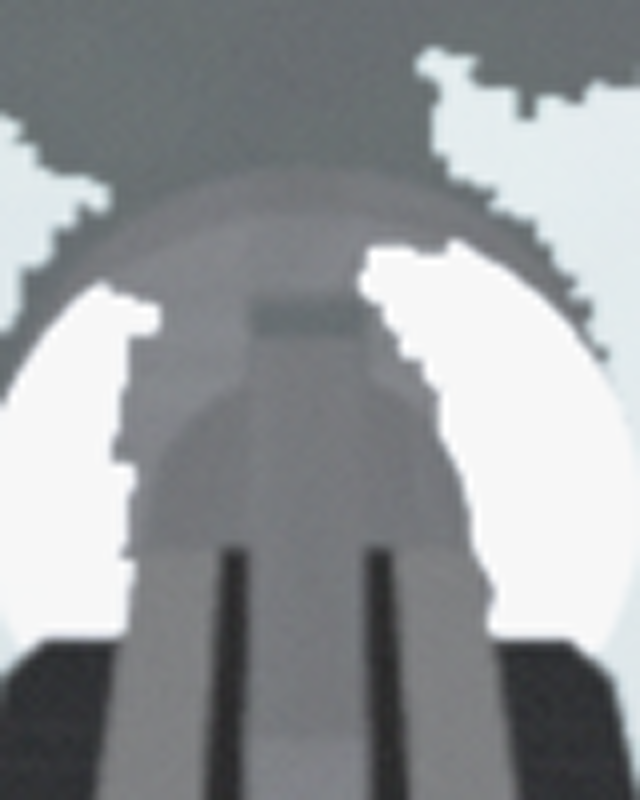

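```bash
python3 -m jog '[{"xyz":[0,0.01,0.2],"spin":0,"claw":-1},{"xyz":[0,0.02,0.4],"spin":0,"claw":-1},{"xyz":[0,0.02,0.55],"spin":0,"claw":-1},{"xyz":[0,0.02,0.7],"spin":0,"claw":-1},{"xyz":[0,0.02,0.7],"spin":0,"claw":-1}]'; python3 -c "
from h import *
st()"
```

```text
clock: 7.87
eef_pos: [583.6, 0.5, 101.9]
tool_rot: [-0.0, -0.081, 0.997, -0.0]
force: [-0.3, 0.0, -0.8]
grip_width: 6.8
t 7.87 tcp [5.836e+02 5.000e-01 1.019e+02] xaxis ang -2.9789 z [-5.e-04 -1.e-04 -1.e+00] F [-0.3  0.  -0.8] M [ 0.01  0.   -0.01] w 6.8 j [ 0.336  0.326 -0.36  -0.    -0.886 -1.744]
```

```bash
python3 -m jog '[{"xyz":[0,0,0.2],"spin":0,"claw":-1},{"xyz":[0,0,0.4],"spin":0,"claw":-1},{"xyz":[0,0,0.55],"spin":0,"claw":-1},{"xyz":[0,0,0.65],"spin":0,"claw":-1},{"xyz":[0,0,0.75],"spin":0,"claw":-1},{"xyz":[0,0,0.75],"spin":0,"claw":-1}]'; python3 -c "
from h import *
st()"
```

```text
clock: 8.37
eef_pos: [583.7, 0.5, 94.6]
tool_rot: [-0.0, -0.081, 0.997, -0.0]
force: [0.4, -0.4, -0.5]
grip_width: 6.6
t 8.37 tcp [5.837e+02 5.000e-01 9.460e+01] xaxis ang -2.9788 z [-3.e-04 -1.e-04 -1.e+00] F [ 0.4 -0.4 -0.5] M [-0.09 -0.1  -0.03] w 6.6 j [ 0.336  0.334 -0.367 -0.    -0.869 -1.744]
```

```bash
python3 -m jog '[{"xyz":[0,0,0.05],"spin":0,"claw":-1},{"xyz":[0,0,0.1],"spin":0,"claw":-1},{"xyz":[0,0,0.15],"spin":0,"claw":-1},{"xyz":[0,0,0.15],"spin":0,"claw":-1}]'; python3 -m jog '[{"xyz":[0,0,0.05],"spin":0,"claw":-1},{"xyz":[0,0,0.1],"spin":0,"claw":-1},{"xyz":[0,0,0.1],"spin":0,"claw":-1}]'
```

```text
clock: 8.7
eef_pos: [583.8, 0.6, 93.2]
tool_rot: [0.0, -0.081, 0.997, 0.0]
force: [-0.0, 0.3, -0.2]
grip_width: 6.8
clock: 8.95
eef_pos: [584.2, 0.6, 92.8]
tool_rot: [0.0, -0.081, 0.997, -0.0]
force: [0.1, -0.4, 3.1]
grip_width: 6.7
```

```bash
python3 snap.py d7 225 170 80 100 8
```

```text
t 8.95 tcp [584.2   0.6  92.8] xaxis ang -2.9785 z [ 8.e-04 -0.e+00 -1.e+00] F [ 0.1 -0.4  3.1] M [-0.07  0.29 -0.06] w 6.7 j [ 0.336  0.336 -0.369  0.    -0.864 -1.744]
```

View pics/d7c.png

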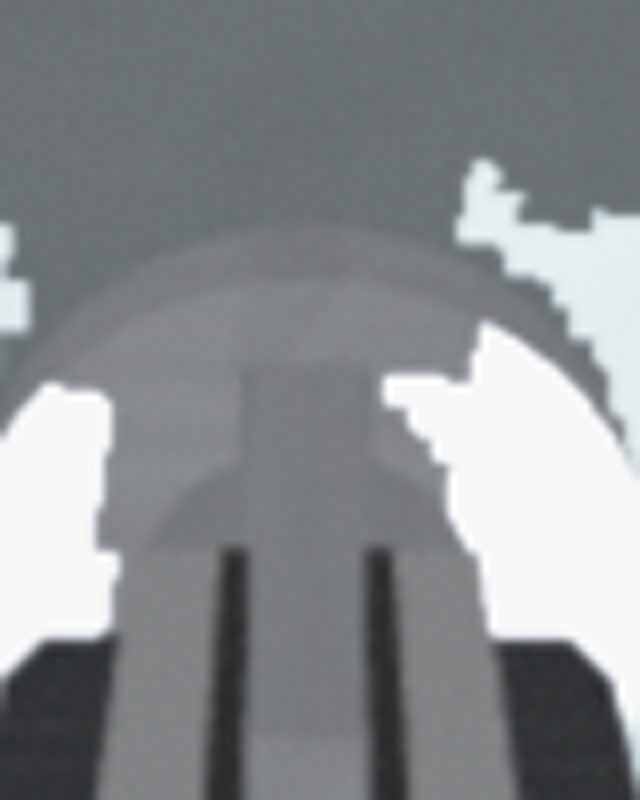

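```bash
python3 -m jog '[{"xyz":[0,0,0],"spin":0,"claw":-0.9},{"xyz":[0,0,0],"spin":0,"claw":-0.7},{"xyz":[0,0,0],"spin":0,"claw":-0.5},{"xyz":[0,0,0],"spin":0,"claw":-0.4},{"xyz":[0,0,-0.5],"spin":0,"claw":-0.4},{"xyz":[0,0,-2],"spin":0,"claw":-0.4},{"xyz":[0,0,-5],"spin":0,"claw":-0.4},{"xyz":[0,0,-8],"spin":0,"claw":-0.4},{"xyz":[0,0,-10],"spin":0,"claw":-0.4},{"xyz":[0,0,-10],"spin":0,"claw":-0.4},{"xyz":[0,0,-10],"spin":0,"claw":-0.4},{"xyz":[0,0,-10],"spin":0,"claw":-0.4},{"xyz":[0,0,-10],"spin":0,"claw":-0.4}]'
python3 snap.py d8 215 130 100 100 6
```

```text
clock: 10.08
eef_pos: [583.1, 0.4, 191.2]
tool_rot: [-0.001, -0.081, 0.997, -0.0]
force: [0.5, -0.0, 0.2]
grip_width: 25.4
t 10.08 tcp [5.831e+02 4.000e-01 1.912e+02] xaxis ang -2.9789 z [-1.9e-03 -3.0e-04 -1.0e+00] F [ 0.5 -0.   0.2] M [ 0.03 -0.02  0.02] w 25.4 j [ 0.336  0.239 -0.252 -0.    -1.081 -1.744]
```

View pics/d8c.png

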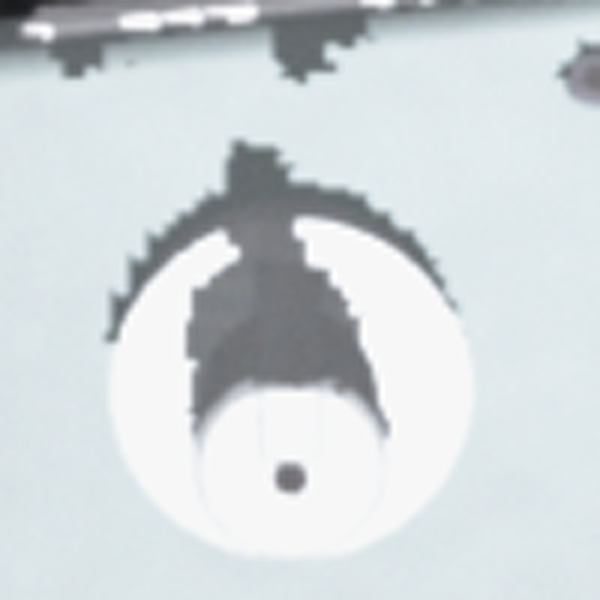

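Run:
```python
from tf import *
c=ld('d8');M,t=frame(c)
def T(u,v,z):
    P=plane(c,215+(u+.5)/6-.5,130+(v+.5)/6-.5,z);return P.round(1),(M.T@(P-t)).round(2)
print('hole',T(290,478,89)); print('collar',T(291,385,57),T(109,385,57),T(473,385,57))
for z in (105,107,109): print(z,T(260,453,z),T(322,453,z))
im=env.camera('scene');cv2.imwrite('pics/s1.png',cv2.resize(im[180:245,190:270],None,fx=8,fy=8,interpolation=cv2.INTER_CUBIC))
cs=env.get_calibration('scene')
for z in (89,107): print('proj',(np.array(proj(cs,[596.8,1.6,z]))-[190,180])*8)
print('keytop exp',(np.array(proj(cs,[584.8,-.3,107]))-[190,180])*8)
```

```text
hole (array([597.1,   1.9,  89. ]), array([-14.18,  -0.38, 102.2 ]))
collar (array([594.8,   1.7,  57. ]), array([-11.96,  -0.21, 134.2 ])) (array([599.1, -24.5,  57. ]), array([-11.93, -26.8 , 134.21])) (array([590.6,  27.9,  57. ]), array([-12.  ,  26.37, 134.2 ]))
105 (array([588.5,  -3.2, 105. ]), array([-4.76, -4.04, 86.22])) (array([587.2,   4.2, 105. ]), array([-4.77,  3.53, 86.22]))
107 (array([587.7,  -3.3, 107. ]), array([-4.02, -4.01, 84.22])) (array([586.5,   4.1, 107. ]), array([-4.03,  3.5 , 84.22]))
109 (array([587. ,  -3.4, 109. ]), array([-3.28, -3.98, 82.22])) (array([585.8,   3.9, 109. ]), array([-3.29,  3.46, 82.22]))
proj [316.84606295 166.15556849]
proj [313.68201857 126.36415241]
keytop exp [343.47979361 133.42641187]
```

View pics/s1.png

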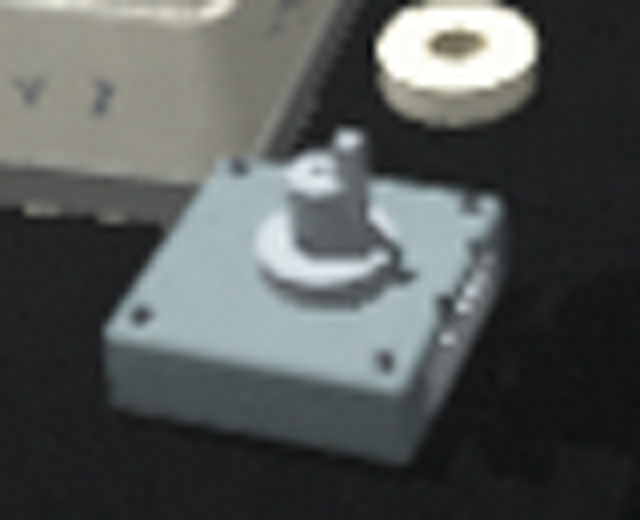

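```bash
python3 -m jog '[{"xyz":[0.5,3.5,-1],"spin":0,"claw":0},{"xyz":[1,7,-1],"spin":0,"claw":1},{"xyz":[2,11,-1],"spin":0,"claw":1},{"xyz":[3,15,0],"spin":0,"claw":1},{"xyz":[4,19,1],"spin":0,"claw":1},{"xyz":[4.7,23,1.7],"spin":0,"claw":1},{"xyz":[4.7,27,1.7],"spin":0,"claw":1},{"xyz":[4.7,29,1.7],"spin":0,"claw":1},{"xyz":[4.7,30.7,1.7],"spin":0,"claw":1},{"xyz":[4.7,30.7,1.7],"spin":0,"claw":1},{"xyz":[4.7,30.7,1.7],"spin":0,"claw":1},{"xyz":[4.7,30.7,1.7],"spin":0,"claw":1}]'
python3 snap.py g1 190 100 150 120 5
```

```text
clock: 11.18
eef_pos: [487.6, 295.1, 174.9]
tool_rot: [-0.0, -0.081, 0.997, -0.0]
force: [0.3, -0.4, 0.3]
grip_width: 85.3
t 11.18 tcp [487.6 295.1 174.9] xaxis ang -2.9792 z [-7.e-04 -8.e-04 -1.e+00] F [ 0.3 -0.4  0.3] M [-0.05 -0.    0.02] w 85.3 j [ 0.887  0.232 -0.303 -0.    -1.037 -2.296]
```

View pics/g1.png

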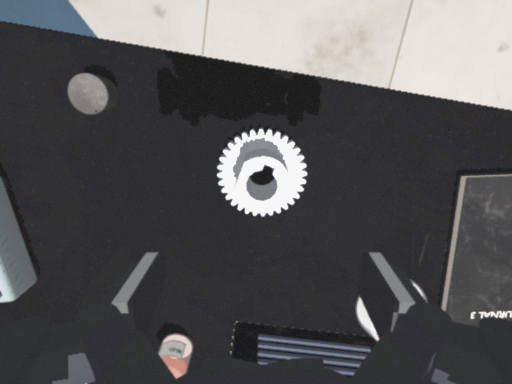

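View pics/g1c.png

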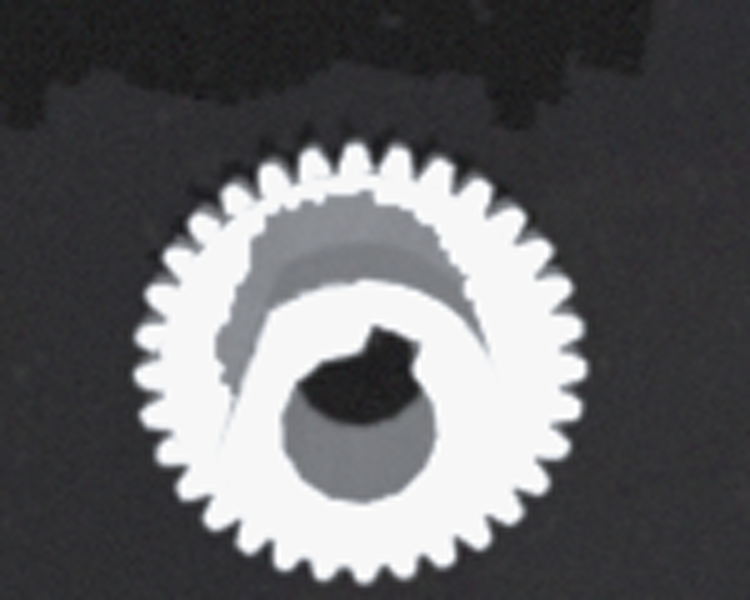

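```bash
python3 - <<'E'
import cv2
im=cv2.imread('pics/g1.png');cv2.imwrite('pics/g1d.png',cv2.resize(im[150:212,225:300],None,fx=10,fy=10,interpolation=cv2.INTER_LANCZOS4))
# darker tones stretch
E
echo bore; python3 pix.py g1 190 100 5 50 282 423 437 423 360 501; echo keyway;  python3 pix.py g1 190 100 5 50 360 423 397 335; echo flat; python3 pix.py g1 190 100 5 50 222 455 272 315; echo teeth; python3 pix.py g1 190 100 5 14 135 370 588 370 362 143 362 583
```

```text
bore
pts [[490.5, 280.3], [486.3, 306.0], [502.1, 295.4]] mean [492.95 293.88]
len [26.  19.  19.1] ang [  99.2  -33.8 -127.5]
keyway
pts [[488.4, 293.2], [472.4, 296.8]] mean [480.4  295.01]
len [16.4 16.4] ang [167.2 -12.8]
flat
pts [[497.7, 271.1], [472.4, 276.0]] mean [485.04 273.53]
len [25.8 25.8] ang [169.1 -10.9]
teeth
pts [[495.6, 251.3], [481.9, 335.5], [446.9, 286.7], [531.4, 300.4]] mean [488.91 293.48]
len [85.4 60.1 85.6 60.8] ang [  99.2 -125.6    9.2 -126.1]
```

View pics/g1d.png

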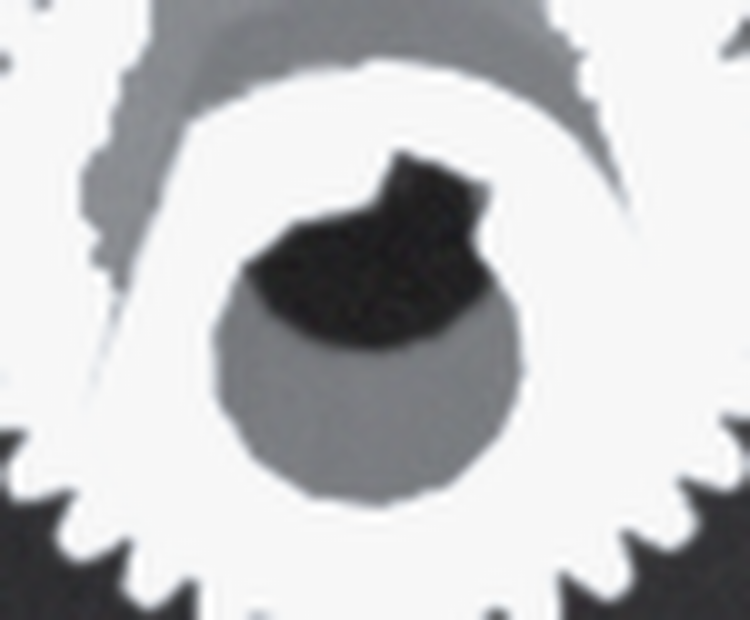

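Run:
```python
from tf import *
c=ld('g1');M,t=frame(c);print(t)
def T(u,v,z):
    P=plane(c,225+(u+.5)/10-.5,150+(v+.5)/10-.5,z);return (M.T@(P-t)).round(2)
print('bore',T(367.5,353,50),T(213,353,50),T(522,353,50),'bot',T(367,505,50),'kw',T(400,152,50),T(488,186,50),'flat',T(95,395,50),T(188,125,50),'bosstop',T(370,60,50))
P=plane(c,190+362/5,100+363/5,14);print((M.T@(P-t)).round(2))
```

```text
[487.83344676 294.68125855 174.87290365]
bore [ -0.99  -1.71 124.87] [ -0.97 -14.68 124.88] [ -1.    11.26 124.86] bot [-14.51  -1.79 124.86] kw [ 16.31   1.01 124.89] [ 13.42   8.29 124.88] flat [ -4.66 -24.69 124.89] [ 18.6  -16.41 124.9 ] bosstop [ 24.01  -1.44 124.9 ]
[ 1.6000e-01 -8.2000e-01  1.6087e+02]
```

```bash
python3 -m jog '[{"xyz":[-0.06,-0.15,2],"spin":0.12,"claw":1},{"xyz":[-0.06,-0.15,5],"spin":0.24,"claw":1},{"xyz":[-0.06,-0.15,8],"spin":0.366,"claw":1},{"xyz":[-0.06,-0.15,9],"spin":0.366,"claw":1},{"xyz":[-0.06,-0.15,9],"spin":0.366,"claw":1},{"xyz":[-0.06,-0.15,9],"spin":0.366,"claw":1},{"xyz":[-0.06,-0.15,9],"spin":0.366,"claw":1}]' 40
python3 snap.py g2 110 130 300 230 2.5
```

```text
clock: 11.82
eef_pos: [489.6, 294.9, 87.0]
tool_rot: [0.001, 0.1, 0.995, 0.001]
force: [0.9, 0.6, -0.6]
grip_width: 85.6
t 11.82 tcp [489.6 294.9  87. ] xaxis ang 2.9411 z [ 0.0018  0.0014 -1.    ] F [ 0.9  0.6 -0.6] M [ 0.08  0.03 -0.02] w 85.6 j [ 8.850e-01  3.240e-01 -4.050e-01  1.000e-03 -8.400e-01 -2.656e+00]
```

View pics/g2c.png

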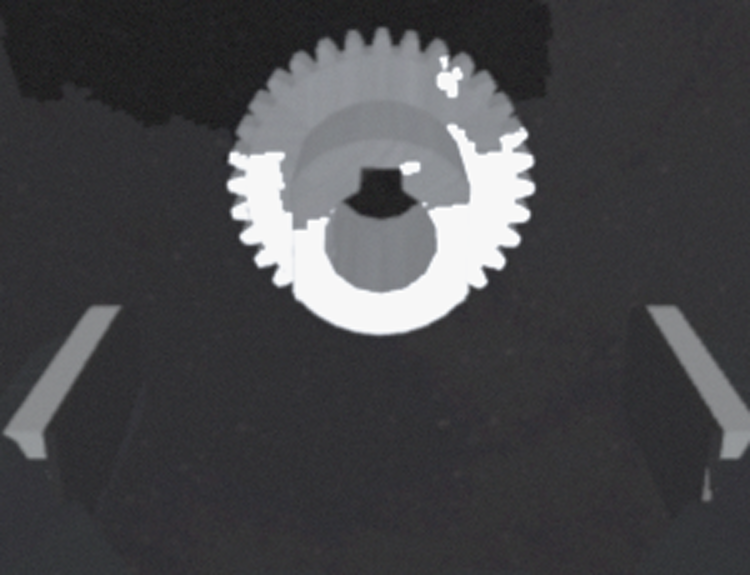

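Run:
```python
from tf import *
c=ld('g2');M,t=frame(c);print(t)
def T(u,v,z):
    P=plane(c,110+(u+.5)/2.5-.5,130+(v+.5)/2.5-.5,z);return (M.T@(P-t)).round(2)
print('bore',T(325,240,50),T(437,240,50),'bot',T(381,293,50),'kw',T(362,168,50),T(402,168,50),'bossbot',T(381,334,50),'flats',T(292,290,50),T(470,290,50),'teeth',T(382,28,14))
```

```text
[489.9291094  293.97232707  87.04122001]
bore [  0.57 -14.04  37.02] [ 0.51 12.29 37.06] bot [-13.31  -0.9   37.06] kw [18.45 -5.18 37.01] [18.43  3.96 37.02] bossbot [-24.45  -0.92  37.07] flats [-12.47 -22.25  37.02] [-12.56  20.46  37.09] teeth [44.57 -0.6  72.98]
```

```bash
python3 -m jog '[{"xyz":[0.03,-0.05,2],"spin":0,"claw":1},{"xyz":[0.03,-0.05,4],"spin":0,"claw":1},{"xyz":[0.03,-0.05,5.5],"spin":0,"claw":1},{"xyz":[0.03,-0.05,6.4],"spin":0,"claw":1},{"xyz":[0.03,-0.05,6.4],"spin":0,"claw":1},{"xyz":[0.03,-0.05,6.4],"spin":0,"claw":0.5},{"xyz":[0.03,-0.05,6.4],"spin":0,"claw":0.2},{"xyz":[0.03,-0.05,6.4],"spin":0,"claw":-0.2},{"xyz":[0.03,-0.05,6.4],"spin":0,"claw":-0.5},{"xyz":[0.03,-0.05,6.4],"spin":0,"claw":-0.5},{"xyz":[0.03,-0.05,6.4],"spin":0,"claw":-0.5}]' 40
python3 snap.py g3 110 130 300 230 2.5
```

```text
clock: 12.78
eef_pos: [488.7, 294.7, 22.6]
tool_rot: [0.001, 0.101, 0.995, 0.001]
force: [-2.3, 0.7, 6.1]
grip_width: 41.7
t 12.78 tcp [488.7 294.7  22.6] xaxis ang 2.9388 z [ 0.0015  0.0014 -1.    ] F [-2.3  0.7  6.1] M [-0.04  0.55 -0.03] w 41.7 j [ 0.886  0.408 -0.465  0.    -0.696 -2.659]
```

View pics/g3c.png

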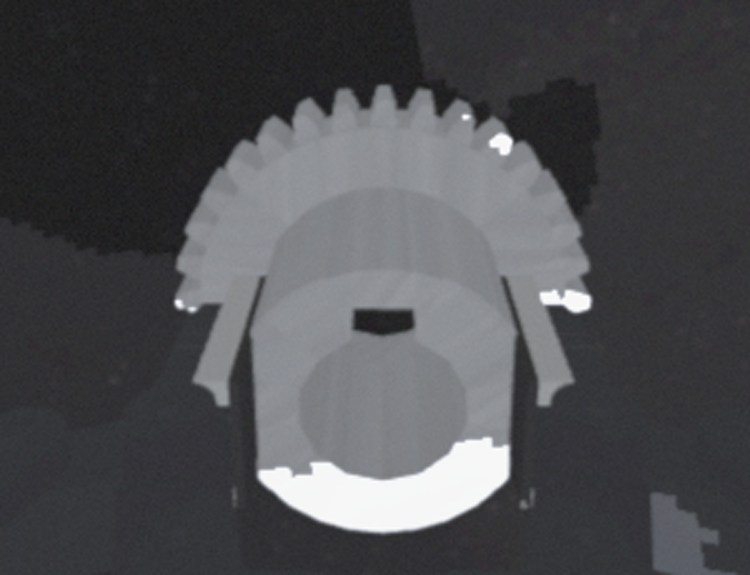

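```bash
python3 -m jog '[{"xyz":[0,0,-0.3],"spin":0,"claw":-0.5},{"xyz":[0,0,-1],"spin":0,"claw":-0.5},{"xyz":[0,0,-2.5],"spin":0,"claw":-0.5},{"xyz":[0,0,-4.5],"spin":0,"claw":-0.5},{"xyz":[0,0,-7],"spin":0,"claw":-0.5},{"xyz":[0,0,-9.5],"spin":0,"claw":-0.5},{"xyz":[0,0,-12],"spin":0,"claw":-0.5},{"xyz":[0,0,-14.5],"spin":0,"claw":-0.5},{"xyz":[0,0,-17],"spin":0,"claw":-0.5},{"xyz":[0,0,-18],"spin":0,"claw":-0.5},{"xyz":[0,0,-18],"spin":0,"claw":-0.5},{"xyz":[0,0,-18],"spin":0,"claw":-0.5},{"xyz":[0,0,-18],"spin":0,"claw":-0.5},{"xyz":[0,0,-18],"spin":0,"claw":-0.5}]'
python3 snap.py g4 110 130 300 230 2.5
```

```text
clock: 14.0
eef_pos: [487.3, 293.3, 199.3]
tool_rot: [-0.001, 0.102, 0.995, -0.001]
force: [0.7, 0.2, -2.9]
grip_width: 41.2
t 14.0 tcp [487.3 293.3 199.3] xaxis ang 2.9381 z [-0.0024 -0.0022 -1.    ] F [ 0.7  0.2 -2.9] M [ 0.03  0.   -0.03] w 41.2 j [ 8.860e-01  2.110e-01 -2.700e-01 -1.000e-03 -1.093e+00 -2.660e+00]
```

View pics/g4c.png

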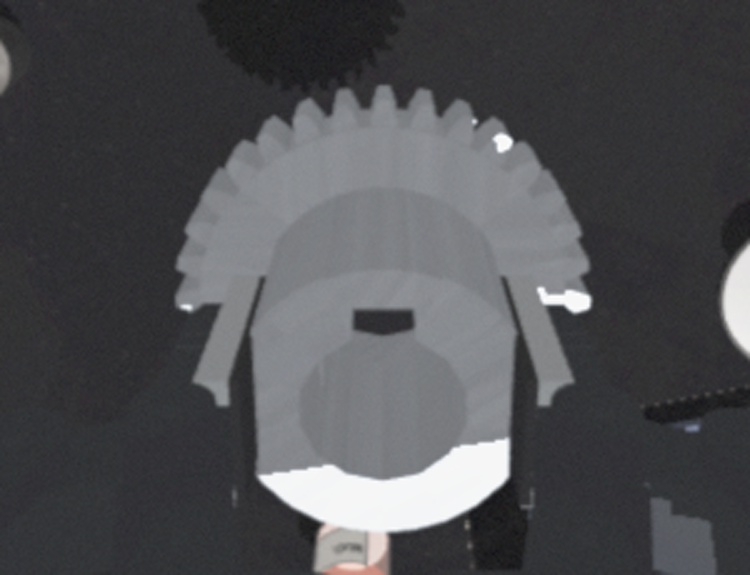

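Run:
```python
from tf import *
for n,zt in (('g3',0),('g4',0)):
    c=ld(n);M,t=frame(c);print(n,t)
    for top in (-26,-28,-30):
        def T(u,v,z):
            P0,d=ray(c,110+(u+.5)/2.5-.5,130+(v+.5)/2.5-.5); p=M.T@(P0-t); d=M.T@d
            return (p+d*(z-p[2])/d[2]).round(2)[:2]
        print(top,'bore',T(300,408,top),T(467,408,top),'bot',T(383,480,top),'kw',T(353,310,top),T(414,310,top),'bossbot',T(383,532,top),'bosstop',T(383,271,top),'flats',T(252,335,top),T(516,335,top),'teeth top',T(384,86,top+36))
```

```text
g3 [489.0057593  293.73721035  22.57670948]
-26 bore [ -1.52 -14.04] [-1.56 13.33] bot [-15.73  -0.45] kw [16.44 -5.13] [16.43  4.46] bossbot [-26.56  -0.46] bosstop [23.19 -0.41] flats [ 12.02 -21.24] [11.96 20.72] teeth top [44.01 -0.18]
-28 bore [ -0.12 -13.81] [-0.16 13.1 ] bot [-14.1   -0.45] kw [17.53 -5.05] [17.51  4.38] bossbot [-24.74  -0.46] bosstop [24.16 -0.41] flats [ 13.18 -20.88] [13.12 20.36] teeth top [44.49 -0.18]
-30 bore [  1.27 -13.57] [ 1.23 12.86] bot [-12.46  -0.45] kw [18.62 -4.97] [18.6   4.29] bossbot [-22.92  -0.46] bosstop [25.13 -0.41] flats [ 14.34 -20.53] [14.29 20.  ] teeth top [44.96 -0.19]
g4 [487.62363511 292.36416626 199.32323016]
-26 bore [ -1.52 -14.04] [-1.56 13.33] bot [-15.73  -0.45] kw [16.44 -5.13] [16.43  4.46] bossbot [-26.56  -0.46] bosstop [23.19 -0.41] flats [ 12.02 -21.24] [11.96 20.72] teeth top [44.01 -0.18]
-28 bore [ -0.12 -13.81] [-0.16 13.1 ] bot [-14.1   -0.45] kw [17.53 -5.05] [17.51  4.38] bossbot [-24.74  -0.46] bosstop [24.16 -0.41] flats [ 13.18 -20.88] [13.12 20.36] teeth top [44.49 -0.18]
-30 bore [  1.27 -13.57] [ 1.23 12.86] bot [-12.46  -0.45] kw [18.62 -4.97] [18.6   4.29] bossbot [-22.92  -0.46] bosstop [25.13 -0.41] flats [ 14.34 -20.53] [14.29 20.  ] teeth top [44.96 -0.19]
```

```bash
python3 -m jog '[{"xyz":[-1.5,-1.6,0],"spin":-0.03,"claw":-0.5},{"xyz":[-3.5,-3.8,0],"spin":-0.07,"claw":-0.5},{"xyz":[-6,-6.4,0],"spin":-0.11,"claw":-0.5},{"xyz":[-8.5,-9.1,0],"spin":-0.15,"claw":-0.5},{"xyz":[-11,-11.8,0],"spin":-0.19,"claw":-0.5},{"xyz":[-13.5,-14.5,0],"spin":-0.23,"claw":-0.5},{"xyz":[-16,-17.2,0],"spin":-0.27,"claw":-0.5},{"xyz":[-18.5,-19.8,0],"spin":-0.31,"claw":-0.5},{"xyz":[-20.5,-22,0],"spin":-0.34,"claw":-0.5},{"xyz":[-22,-23.6,0],"spin":-0.365,"claw":-0.5},{"xyz":[-22.6,-24.2,0],"spin":-0.365,"claw":-0.5},{"xyz":[-22.6,-24.2,0],"spin":-0.365,"claw":-0.5},{"xyz":[-22.6,-24.2,0],"spin":-0.365,"claw":-0.5},{"xyz":[-22.6,-24.2,0],"spin":-0.365,"claw":-0.5},{"xyz":[-22.6,-24.2,0],"spin":-0.365,"claw":-0.5},{"xyz":[-22.6,-24.2,0],"spin":-0.365,"claw":-0.5},{"xyz":[-22.6,-24.2,0],"spin":-0.365,"claw":-0.5}]'
python3 snap.py e1 190 30 150 110 5
```

```text
clock: 15.47
eef_pos: [660.4, 12.3, 201.6]
tool_rot: [0.0, -0.081, 0.997, 0.0]
force: [-0.2, -0.0, -2.7]
grip_width: 41.5
t 15.47 tcp [660.4  12.3 201.6] xaxis ang -2.9787 z [ 4.e-04  2.e-04 -1.e+00] F [-0.2 -0.  -2.7] M [-0.04  0.02 -0.02] w 41.5 j [ 0.313  0.353 -0.065 -0.    -1.152 -1.721]
```

View pics/e1.png

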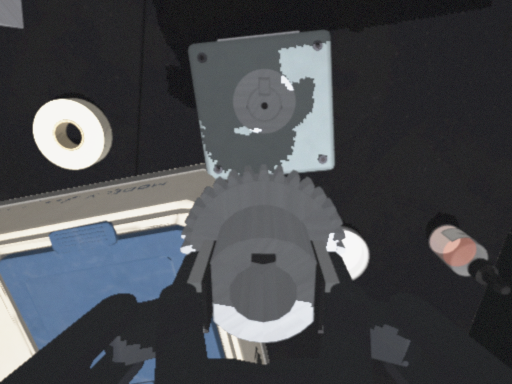

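View pics/e1c.png

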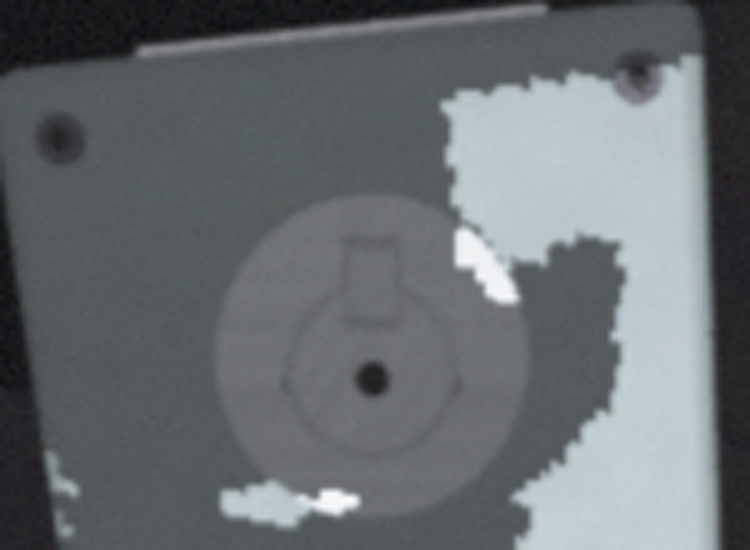

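Run:
```python
from tf import *
c=ld('e1');M,t=frame(c);print(t)
def T(u,v,z):
    P=plane(c,190+(u+.5)/5-.5,30+(v+.5)/5-.5,z);return P.round(1)[:2],(M.T@(P-t)).round(2)
print('hole',T(372,379,89)); print('collar c',T(371.5,355,57),T(371.5,193,57),T(371.5,518,57));print('shaft',T(287,379,89),T(460,379,89),T(372,453,89))
print('keytop',T(343,241,107),T(398,241,107),T(345,326,107),T(400,326,107))
```

```text
[660.61701868  11.92364122 201.60402736]
hole (array([596.9,   2. ]), array([ 64.52,   0.52, 112.59]))
collar c (array([595. ,   1.7]), array([ 66.44,   0.55, 144.58])) (array([570. ,  -2.4]), array([ 91.82,   0.56, 144.58])) (array([621.7,   6.1]), array([ 39.38,   0.55, 144.59]))
shaft (array([598.9, -10.5]), array([ 64.54, -12.13, 112.59])) (array([594.8,  14.9]), array([ 64.51,  13.62, 112.59])) (array([607.6,   3.7]), array([ 53.68,   0.52, 112.59]))
keytop (array([578.6,  -5.1]), array([83.72, -3.46, 94.58])) (array([577.4,   2.3]), array([83.71,  3.97, 94.58])) (array([589.4,  -3.1]), array([72.68, -3.24, 94.58])) (array([588.2,   4.4]), array([72.67,  4.3 , 94.58]))
```

```bash
python3 -m jog '[{"xyz":[1.5,0.1,0],"spin":0,"claw":-0.5},{"xyz":[3.5,0.1,0.5],"spin":0,"claw":-0.5},{"xyz":[5.5,0.1,1.5],"spin":0,"claw":-0.5},{"xyz":[6.65,0.1,3],"spin":0,"claw":-0.5},{"xyz":[6.65,0.1,4.5],"spin":0,"claw":-0.5},{"xyz":[6.65,0.1,5.8],"spin":0,"claw":-0.5},{"xyz":[6.65,0.1,6.5],"spin":0,"claw":-0.5},{"xyz":[6.65,0.1,6.5],"spin":0,"claw":-0.5},{"xyz":[6.65,0.1,6.5],"spin":0,"claw":-0.5},{"xyz":[6.65,0.1,6.5],"spin":0,"claw":-0.5},{"xyz":[6.65,0.1,6.5],"spin":0,"claw":-0.5},{"xyz":[6.65,0.1,6.5],"spin":0,"claw":-0.5}]'
python3 snap.py e2 190 130 150 150 4
python3 -c "
from h import *
im=env.camera('scene');cv2.imwrite('pics/s2.png',cv2.resize(im[140:245,170:290],None,fx=5,fy=5,interpolation=cv2.INTER_CUBIC))"
```

```text
clock: 16.52
eef_pos: [595.3, 1.8, 137.0]
tool_rot: [0.001, -0.081, 0.997, 0.0]
force: [0.4, -1.0, -1.8]
grip_width: 41.3
t 16.52 tcp [595.3   1.8 137. ] xaxis ang -2.9797 z [ 1.2e-03  3.0e-04 -1.0e+00] F [ 0.4 -1.  -1.8] M [-0.    0.01 -0.03] w 41.3 j [ 0.331  0.305 -0.296  0.    -0.968 -1.74 ]
```

View pics/e2c.png

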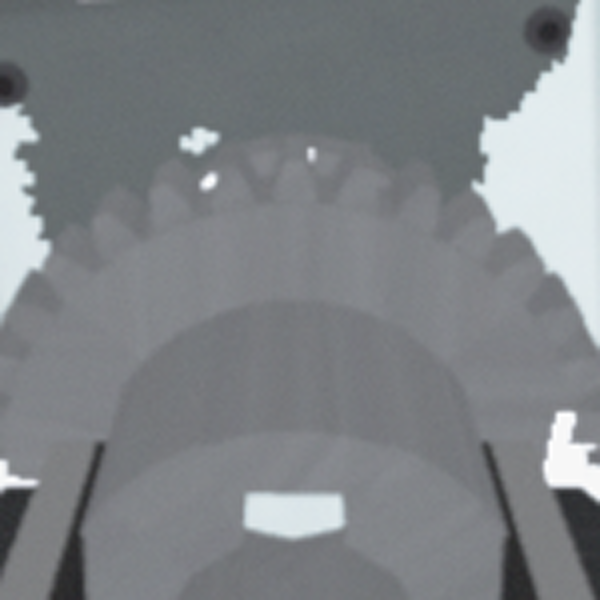

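View pics/s2.png

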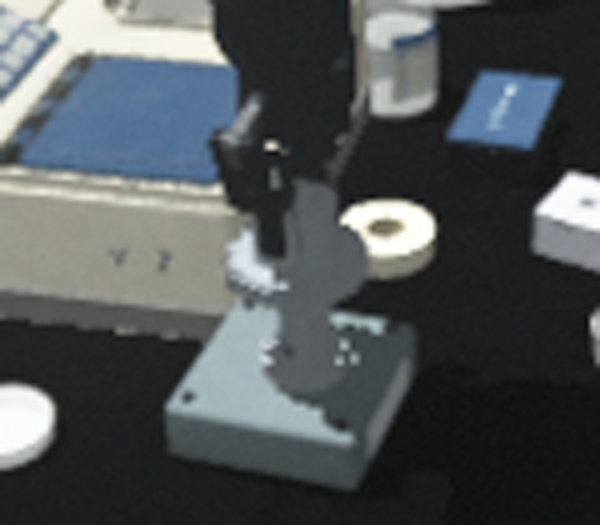

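```bash
python3 -m jog '[{"xyz":[0,0,0.2],"spin":0,"claw":-0.5},{"xyz":[0,0,0.4],"spin":0,"claw":-0.5},{"xyz":[0,0,0.6],"spin":0,"claw":-0.5},{"xyz":[0,0,0.8],"spin":0,"claw":-0.5},{"xyz":[0,0,0.9],"spin":0,"claw":-0.5},{"xyz":[0,0,0.9],"spin":0,"claw":-0.5}]';python3 -m jog '[{"xyz":[0,0,0.15],"spin":0,"claw":-0.5},{"xyz":[0,0,0.3],"spin":0,"claw":-0.5},{"xyz":[0,0,0.3],"spin":0,"claw":-0.5}]'; python3 -m jog '[{"xyz":[0,0,0.15],"spin":0,"claw":-0.5},{"xyz":[0,0,0.3],"spin":0,"claw":-0.5},{"xyz":[0,0,0.3],"spin":0,"claw":-0.5}]'
```

```text
clock: 17.12
eef_pos: [594.6, 1.7, 126.8]
tool_rot: [-0.0, -0.081, 0.997, -0.0]
force: [0.3, 0.1, -3.4]
grip_width: 41.4
clock: 17.37
eef_pos: [594.6, 1.7, 123.9]
tool_rot: [-0.0, -0.081, 0.997, 0.0]
force: [-0.1, -0.2, -3.3]
grip_width: 41.4
clock: 17.62
eef_pos: [594.6, 1.7, 121.0]
tool_rot: [-0.0, -0.081, 0.997, 0.0]
force: [0.1, 0.7, -3.3]
grip_width: 41.3
```

```bash
python3 -m jog '[{"xyz":[0,0,0.2],"spin":0,"claw":-0.5},{"xyz":[0,0,0.4],"spin":0,"claw":-0.5},{"xyz":[0,0,0.6],"spin":0,"claw":-0.5},{"xyz":[0,0,0.6],"spin":0,"claw":-0.5}]'; python3 snap.py e3 190 200 150 150 4
```

```text
clock: 17.95
eef_pos: [594.5, 1.6, 114.7]
tool_rot: [-0.0, -0.081, 0.997, -0.0]
force: [-0.1, 0.1, -3.8]
grip_width: 41.2
t 17.95 tcp [594.5   1.6 114.7] xaxis ang -2.9799 z [-8.e-04 -1.e-04 -1.e+00] F [-0.1  0.1 -3.8] M [ 0.02  0.03 -0.03] w 41.2 j [ 0.331  0.328 -0.321 -0.    -0.922 -1.74 ]
```

View pics/e3c.png

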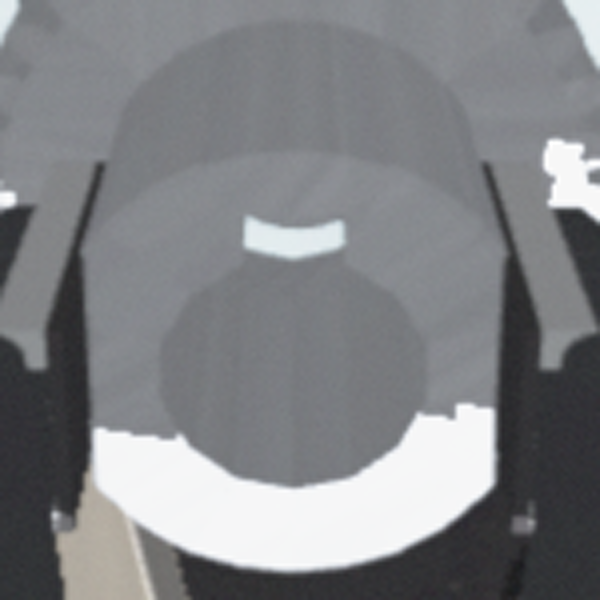

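```bash
python3 -m jog '[{"xyz":[0,0,0.15],"spin":0,"claw":-0.5},{"xyz":[0,0,0.3],"spin":0,"claw":-0.5},{"xyz":[0,0,0.3],"spin":0,"claw":-0.5}]'; python3 -m jog '[{"xyz":[0,0,0.15],"spin":0,"claw":-0.5},{"xyz":[0,0,0.3],"spin":0,"claw":-0.5},{"xyz":[0,0,0.3],"spin":0,"claw":-0.5}]'; python3 snap.py e4 190 200 150 150 4
```

```text
clock: 18.25
eef_pos: [594.7, 1.7, 112.0]
tool_rot: [-0.0, -0.081, 0.997, 0.0]
force: [-0.7, -0.3, -3.1]
grip_width: 41.0
clock: 18.5
eef_pos: [594.6, 1.7, 108.9]
tool_rot: [-0.0, -0.081, 0.997, -0.0]
force: [0.6, 0.1, -3.0]
grip_width: 41.2
t 18.5 tcp [594.6   1.7 108.9] xaxis ang -2.9799 z [-5.e-04 -1.e-04 -1.e+00] F [ 0.6  0.1 -3. ] M [-0.01  0.03  0.05] w 41.2 j [ 0.331  0.334 -0.328 -0.    -0.91  -1.74 ]
```

View pics/e4c.png

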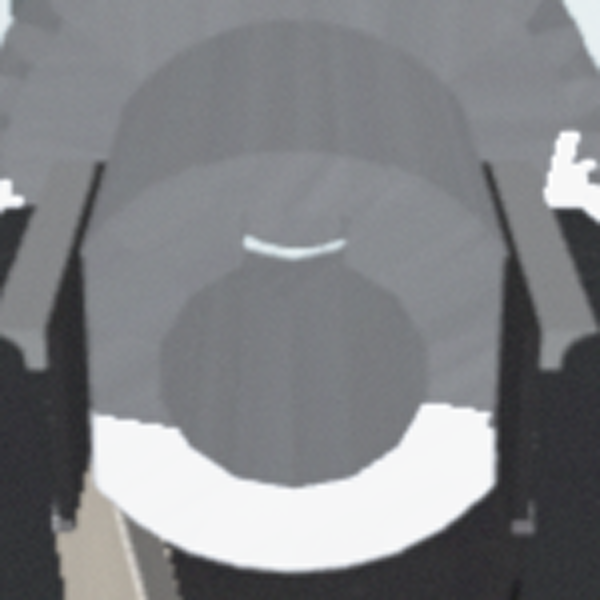

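```bash
python3 -m jog '[{"xyz":[0,0,0.15],"spin":0,"claw":-0.5},{"xyz":[0,0,0.3],"spin":0,"claw":-0.5},{"xyz":[0,0,0.45],"spin":0,"claw":-0.5},{"xyz":[0,0,0.45],"spin":0,"claw":-0.5}]'; python3 -m jog '[{"xyz":[0,0,0.15],"spin":0,"claw":-0.5},{"xyz":[0,0,0.3],"spin":0,"claw":-0.5},{"xyz":[0,0,0.45],"spin":0,"claw":-0.5},{"xyz":[0,0,0.45],"spin":0,"claw":-0.5}]'; python3 -m jog '[{"xyz":[0,0,0.15],"spin":0,"claw":-0.5},{"xyz":[0,0,0.3],"spin":0,"claw":-0.5},{"xyz":[0,0,0.3],"spin":0,"claw":-0.5}]'
```

```text
clock: 18.88
eef_pos: [595.1, 1.9, 104.6]
tool_rot: [0.0, -0.081, 0.997, 0.0]
force: [0.9, 0.3, -4.2]
grip_width: 41.3
clock: 19.22
eef_pos: [595.1, 1.9, 100.1]
tool_rot: [0.0, -0.081, 0.997, 0.0]
force: [1.1, 2.4, -3.7]
grip_width: 41.3
clock: 19.47
eef_pos: [595.0, 1.9, 97.1]
tool_rot: [0.0, -0.081, 0.997, 0.0]
force: [2.1, 3.2, -3.8]
grip_width: 41.3
```

```bash
python3 -m jog '[{"xyz":[-0.03,0.05,0.1],"spin":0,"claw":-0.5},{"xyz":[-0.03,0.05,0.2],"spin":0,"claw":-0.5},{"xyz":[-0.03,0.05,0.3],"spin":0,"claw":-0.5},{"xyz":[-0.03,0.05,0.3],"spin":0,"claw":-0.5}]'; python3 -m jog '[{"xyz":[0,0,0.1],"spin":0,"claw":-0.5},{"xyz":[0,0,0.2],"spin":0,"claw":-0.5},{"xyz":[0,0,0.2],"spin":0,"claw":-0.5}]'
```

```text
clock: 19.8
eef_pos: [594.9, 2.1, 94.0]
tool_rot: [-0.0, -0.081, 0.997, -0.0]
force: [1.6, 0.8, -2.7]
grip_width: 41.3
clock: 20.05
eef_pos: [594.9, 2.2, 92.0]
tool_rot: [-0.0, -0.081, 0.997, -0.0]
force: [0.7, -0.4, -4.0]
grip_width: 41.5
```

```bash
python3 -m jog '[{"xyz":[0,0,0.1],"spin":0,"claw":-0.5},{"xyz":[0,0,0.2],"spin":0,"claw":-0.5},{"xyz":[0,0,0.2],"spin":0,"claw":-0.5}]'; python3 -m jog '[{"xyz":[0,0,0.1],"spin":0,"claw":-0.5},{"xyz":[0,0,0.1],"spin":0,"claw":-0.5}]';  python3 -m jog '[{"xyz":[0,0,0.1],"spin":0,"claw":-0.5},{"xyz":[0,0,0.1],"spin":0,"claw":-0.5}]'
```

```text
clock: 20.3
eef_pos: [594.9, 2.2, 90.0]
tool_rot: [-0.0, -0.081, 0.997, -0.0]
force: [0.6, 0.8, -2.9]
grip_width: 41.1
clock: 20.47
eef_pos: [594.9, 2.2, 89.1]
tool_rot: [-0.0, -0.081, 0.997, -0.0]
force: [0.6, 0.3, -2.5]
grip_width: 41.7
clock: 20.63
eef_pos: [594.9, 2.2, 88.1]
tool_rot: [-0.0, -0.081, 0.997, -0.0]
force: [-0.6, -0.1, -3.0]
grip_width: 41.4
```

```bash
python3 -m jog '[{"xyz":[0,0,0.1],"spin":0,"claw":-0.5},{"xyz":[0,0,0.1],"spin":0,"claw":-0.5}]'; python3 -m jog '[{"xyz":[0,0,0.1],"spin":0,"claw":-0.5},{"xyz":[0,0,0.1],"spin":0,"claw":-0.5}]';  python3 -m jog '[{"xyz":[0,0,0.1],"spin":0,"claw":-0.5},{"xyz":[0,0,0.1],"spin":0,"claw":-0.5}]'
```

```text
clock: 20.8
eef_pos: [594.9, 2.2, 87.1]
tool_rot: [-0.0, -0.081, 0.997, -0.0]
force: [0.1, 0.1, -3.1]
grip_width: 41.4
clock: 20.97
eef_pos: [595.1, 2.3, 86.3]
tool_rot: [0.0, -0.081, 0.997, 0.0]
force: [-0.7, 0.7, -2.1]
grip_width: 41.0
clock: 21.13
eef_pos: [595.5, 2.4, 85.5]
tool_rot: [0.0, -0.081, 0.997, 0.0]
force: [1.6, 1.2, -1.2]
grip_width: 41.4
```

```bash
python3 -m jog '[{"xyz":[0,0,0.1],"spin":0,"claw":-0.5},{"xyz":[0,0,0.1],"spin":0,"claw":-0.5}]'; python3 -m jog '[{"xyz":[0,0,0.1],"spin":0,"claw":-0.5},{"xyz":[0,0,0.1],"spin":0,"claw":-0.5}]';  python3 -m jog '[{"xyz":[0,0,0.05],"spin":0,"claw":-0.5},{"xyz":[0,0,0.05],"spin":0,"claw":-0.5}]'
```

```text
clock: 21.3
eef_pos: [595.6, 2.4, 84.7]
tool_rot: [0.001, -0.081, 0.997, 0.0]
force: [1.8, 0.8, -0.3]
grip_width: 41.4
clock: 21.47
eef_pos: [595.6, 2.4, 83.5]
tool_rot: [0.001, -0.081, 0.997, 0.0]
force: [2.4, 1.2, -1.6]
grip_width: 41.3
clock: 21.63
eef_pos: [595.5, 2.4, 82.9]
tool_rot: [0.0, -0.081, 0.997, 0.0]
force: [2.5, 0.9, -0.8]
grip_width: 41.7
```

```bash
python3 -m jog '[{"xyz":[-0.03,0.01,0.1],"spin":0,"claw":-0.5},{"xyz":[-0.03,0.01,0.1],"spin":0,"claw":-0.5}]'; python3 -m jog '[{"xyz":[0,0,0.1],"spin":0,"claw":-0.5},{"xyz":[0,0,0.1],"spin":0,"claw":-0.5}]';  python3 -m jog '[{"xyz":[0,0,0.1],"spin":0,"claw":-0.5},{"xyz":[0,0,0.1],"spin":0,"claw":-0.5}]'
```

```text
clock: 21.8
eef_pos: [595.5, 2.4, 81.5]
tool_rot: [0.0, -0.081, 0.997, 0.0]
force: [3.5, 0.8, -1.6]
grip_width: 41.4
clock: 21.97
eef_pos: [595.5, 2.5, 80.5]
tool_rot: [0.0, -0.081, 0.997, 0.0]
force: [3.4, 1.7, -3.8]
grip_width: 41.0
clock: 22.13
eef_pos: [595.5, 2.4, 79.6]
tool_rot: [0.0, -0.081, 0.997, -0.0]
force: [4.5, -0.1, -2.7]
grip_width: 41.4
```

```bash
python3 -m jog '[{"xyz":[0,0,0.1],"spin":0,"claw":-0.5},{"xyz":[0,0,0.1],"spin":0,"claw":-0.5}]'; python3 -m jog '[{"xyz":[0,0,0.1],"spin":0,"claw":-0.5},{"xyz":[0,0,0.1],"spin":0,"claw":-0.5}]'
```

```text
clock: 22.3
eef_pos: [595.5, 2.4, 79.5]
tool_rot: [0.0, -0.081, 0.997, -0.0]
force: [0.2, 0.9, 5.8]
grip_width: 41.8
clock: 22.47
eef_pos: [595.5, 2.4, 79.5]
tool_rot: [0.001, -0.081, 0.997, -0.0]
force: [-2.1, 1.3, 13.3]
grip_width: 41.4
```

```bash
python3 snap.py e5 190 200 150 150 4; python3 -c "
from h import *
im=env.camera('scene');cv2.imwrite('pics/s3.png',cv2.resize(im[170:245,190:270],None,fx=8,fy=8,interpolation=cv2.INTER_CUBIC))"
```

```text
t 22.47 tcp [595.5   2.4  79.5] xaxis ang -2.9793 z [ 1.e-03 -1.e-04 -1.e+00] F [-2.1  1.3 13.3] M [ 0.85  0.87 -0.1 ] w 41.4 j [ 3.320e-01  3.680e-01 -3.570e-01  1.000e-03 -8.450e-01 -1.741e+00]
```

View pics/e5c.png

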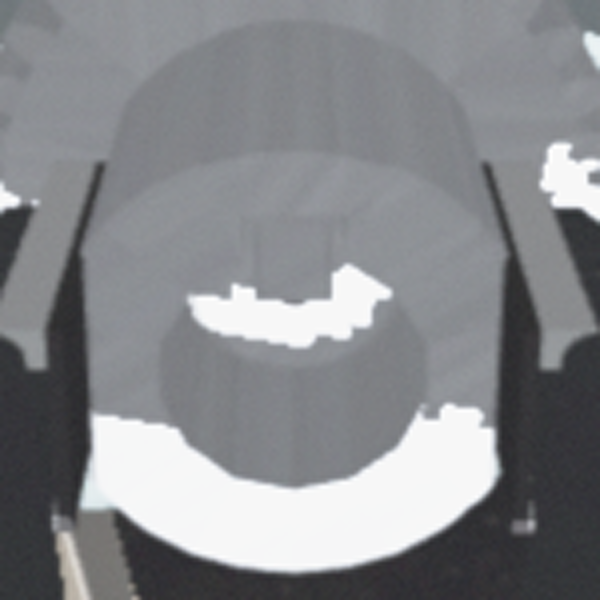

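View pics/s3.png

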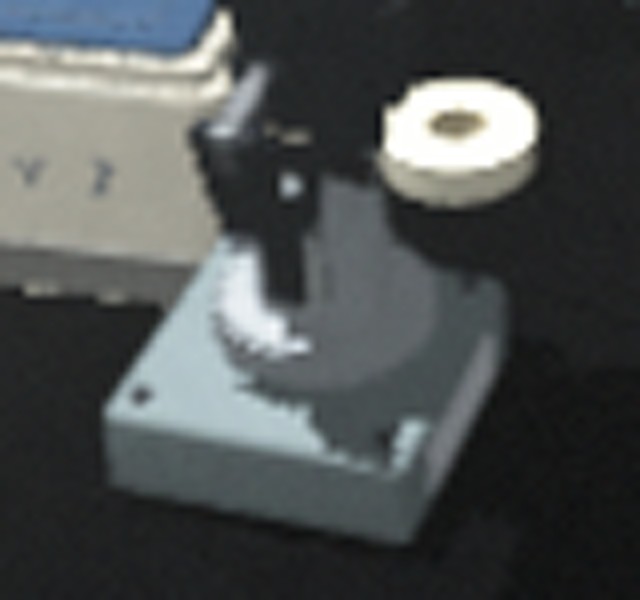

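```bash
python3 -m jog '[{"xyz":[0,0,-0.08],"spin":0,"claw":-0.5},{"xyz":[0,0,-0.08],"spin":0,"claw":0.1},{"xyz":[0,0,-0.08],"spin":0,"claw":0.3},{"xyz":[0,0,-0.08],"spin":0,"claw":0.6},{"xyz":[0,0,-0.08],"spin":0,"claw":0.8},{"xyz":[0,0,-0.08],"spin":0,"claw":0.8},{"xyz":[0,0,-0.08],"spin":0,"claw":0.8}]'
python3 snap.py e6 150 160 220 200 3
```

```text
clock: 23.15
eef_pos: [595.1, 2.3, 78.3]
tool_rot: [-0.0, -0.081, 0.997, -0.0]
force: [0.1, -0.2, -0.6]
grip_width: 76.6
t 23.15 tcp [595.1   2.3  78.3] xaxis ang -2.9799 z [-7.e-04 -2.e-04 -1.e+00] F [ 0.1 -0.2 -0.6] M [ 0.04  0.01 -0.02] w 76.6 j [ 0.332  0.369 -0.358 -0.    -0.844 -1.741]
```

View pics/e6c.png

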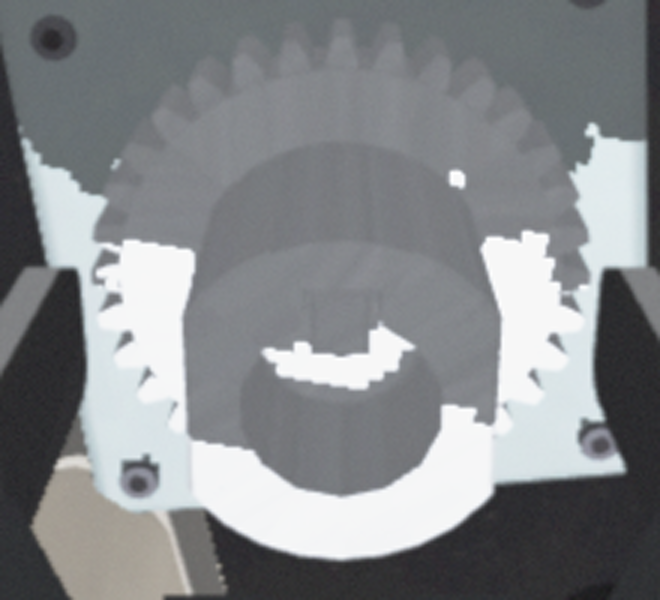

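```bash
python3 -m jog '[{"xyz":[0,0,-1],"spin":0,"claw":1},{"xyz":[0,0,-3],"spin":0,"claw":1},{"xyz":[0,0,-6],"spin":0,"claw":1},{"xyz":[0,0,-9],"spin":0,"claw":1},{"xyz":[0,0,-12],"spin":0,"claw":1},{"xyz":[0,0,-15],"spin":0,"claw":1},{"xyz":[0,0,-15],"spin":0,"claw":1},{"xyz":[0,0,-15],"spin":0,"claw":1},{"xyz":[0,0,-15],"spin":0,"claw":1},{"xyz":[0,0,-15],"spin":0,"claw":1}]'
python3 snap.py e7 185 110 160 120 5
python3 -c "
from h import *
im=env.camera('scene');cv2.imwrite('pics/s4.png',cv2.resize(im[170:245,190:270],None,fx=8,fy=8,interpolation=cv2.INTER_CUBIC))"
```

```text
clock: 24.03
eef_pos: [594.6, 2.3, 227.8]
tool_rot: [-0.001, -0.081, 0.997, -0.0]
force: [-0.1, 0.1, 0.8]
grip_width: 85.4
t 24.03 tcp [594.6   2.3 227.8] xaxis ang -2.9799 z [-1.6e-03 -2.0e-04 -1.0e+00] F [-0.1  0.1  0.8] M [-0.03  0.03 -0.06] w 85.4 j [ 0.332  0.231 -0.176 -0.    -1.166 -1.741]
```

View pics/e7c.png

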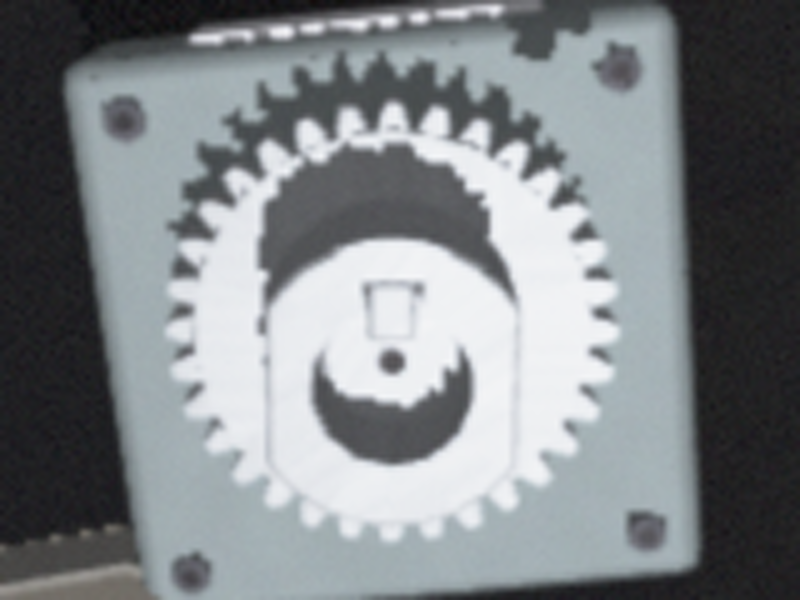

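View pics/s4.png

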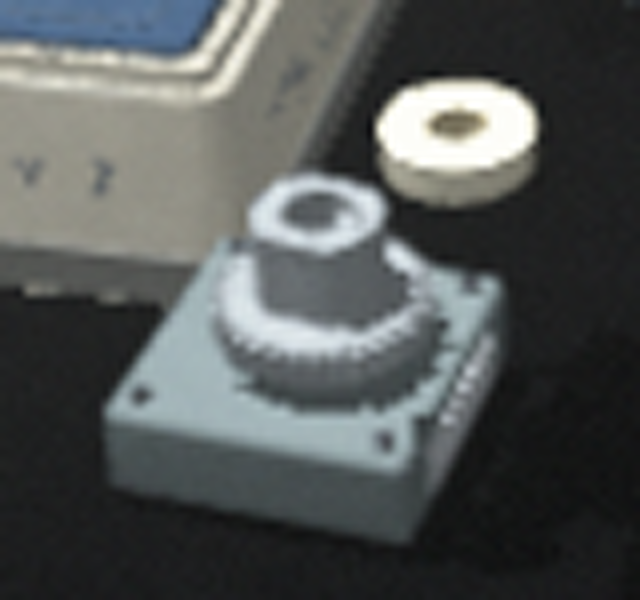

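Run:
```python
from tf import *
c=ld('e7');cs=env.get_calibration('scene')
w=(185+392.5/5-.4,110+383.5/5-.4); s=(190+318/8-.44,170+212/8-.44)
print(two(c,w,cs,s))
for z in (107,117): print(z,(np.array(proj(cs,[596.3,2,z]))-[190,170])*8+3.5)
print(plane(c,*w,107))
tp=env.camera('top');cv2.imwrite('pics/top1.png',cv2.resize(tp[130:260,100:330],None,fx=3.4,fy=3.4,interpolation=cv2.INTER_CUBIC)); st()
```

```text
(array([596.00797114,   1.92328681, 106.46837961]), np.float64(0.40620627043578456))
107 [317.65133209 210.81187142]
117 [315.86870979 188.36671563]
[595.65599757   1.80674798 107.        ]
t 24.18 tcp [594.9   2.3 227.6] xaxis ang -2.9798 z [-1.8e-03 -5.0e-04 -1.0e+00] F [-0.5  0.7  0.6] M [ 0.04 -0.03 -0.01] w 85.2 j [ 0.332  0.232 -0.175 -0.    -1.166 -1.741]
```

View pics/top1.png

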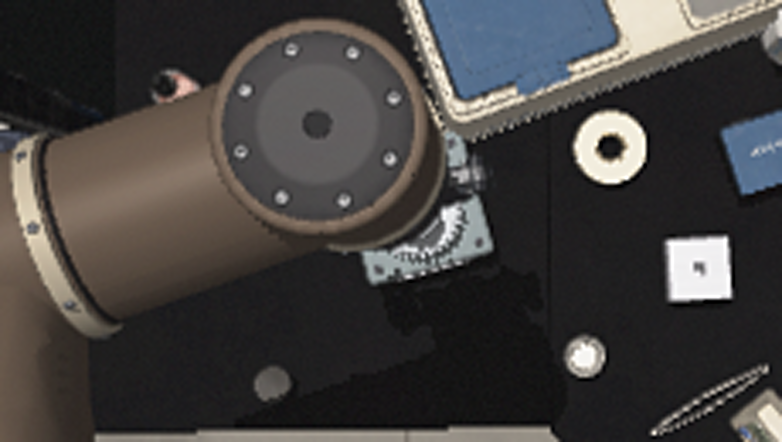

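```bash
python3 -c "
from plant import env
print(env.sign_off())"
```

```text
the job is handed in; nothing more can be done
None
```

The key is down in the shaft's slot and the gear sits home over it. I handed the job in at about 24 s; `sign_off` reports no verdict, so what follows is from my own checks.

- **Key:** I took it from the block and found the slot by sight, about 0.1 rad off the drive's zero. I lowered the key in until it touched bottom with about 3 N and let go. The scene view put its top at the expected height, and it stood inside the slot before the gear went on.
- **Gear:** I gripped it on the flats and slid it down with its keyway over the key. It stopped at the expected height when I pressed with about 16 N; then I released it and backed off.
- **Last checks:** Two-view triangulation put the top of the gear's boss at (596.0, 1.9, 106.5) mm, against 107 mm when home. The key shows inside the keyway with its top level with the gear's. The tool read no contact force.
- **Bystanders:** The tape, cup, stopper and dropper look unmoved in the final top view. The petri dish was hidden behind the arm in that view; I saw it earlier while carrying the gear, but did not measure it.
- **Disagreements:** Wrist-camera estimates of the shaft axis differed by 1–2 mm in x depending on which feature I used, so I aligned by measuring relative to the tool. The spring-ball resistance showed as only about 3 N. One early picture was taken before the arm had settled, so I measured the slot again before inserting the key.

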